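# Put spare parts away in the locking parts chest

## Robot

A 6-joint arm with a two-finger parallel gripper is mounted at the origin on the work surface. World frame = base frame: x ahead of the robot, y to its left, z up, the work surface at z = 0. Lengths are in m, angles in degrees, forces in N, time in s.
With the tool pointing down it reaches from about 0.375 to 0.825 m from the base axis. Payload 5.5 kg.
Tool frame: the origin (TCP) lies midway between the tips of the shut fingers; the grasp point (between the pads) lies 19 mm behind it; z points along the fingers, y is the direction in which the jaws open and shut (so a half turn about z gives the same grasp; the last joint's range is limited). The gripper opens to 85 mm and grips with 20 to 120 N. Pads are 22 mm wide; open, the fingers measure 114 mm over their backs; the gripper's body (76 mm by 85 mm) begins 54 mm behind the grasp point. The pads swing forward as they close: fully open they stand 13 mm farther back than shut.
Start: joints at [68.755, 17.962, -2.699, 69.339, 0, 90], TCP at [0.217, 0.559, 0.231] pointing down, gripper open.
Joint ranges: [-152.73, 152.73], [-39.44, 99.34], [-58.76, 71.6], [-118.89, 123.64], [-81.53, 83.1], [-180, 180]. Speed limits (degrees/s): [136.94, 136.94, 172.46, 180, 180, 180].

## Interface

Orientations are given as [roll, pitch, yaw] about the fixed x, y, z axes, in that order (R = Rz(yaw) Ry(pitch) Rx(roll)).
In Python, from rig import arm gives the robot as it stands. The module is installed in compiled form; this text tells all that it offers.
- The arm moves only by the shell command python3 -m inch 'ROWS' [OPENING] [FORCE]. ROWS is JSON, a list of rows, each an object of numbers: "x", "y", "z": the shift along the world's x, y, z in cm; "wx", "wy", "wz": the turn, a rotation vector about the world's x, y, z in rad. A call has 1 to 12 rows; each row is the pose to reach, as a shift and turn from the pose commanded when the call began; what a row does not reach only later rows make up. A row lasts 1/10 s, in which the tool goes at most 50 mm and 8.59 degrees, less where a joint would pass 70% of its speed; a pose out of reach is approached as far as the arm can. A call with a gripper value outside its range is refused whole. OPENING is the finger opening in cm, from 0 to 8.54, set as the call begins (- or left out, the last holds). The fingers move at their own pace and stop on an object; FORCE is the grip in N (left out, the last holds). Time passes only in rows, so rows that repeat a pose let the fingers close. It gives the time, the measured TCP pose, the force and the opening at its end, in the units of the state.
- arm.get_obs(): the state, without advancing time (a new reading comes with each control period).
- arm.snapshot(name): name is "scene" or "top"; returns (picture, depth): 400x640x3 uint8, red, green, blue; 400x640 float32, m along the optical axis (not along the pixel's ray), 0 where there is no reading.
- arm.get_calibration(name): a dict with "fx", "fy", "cx", "cy" (pixels), "origin" and "orientation" of the camera in the world. Camera axes: x right, y down, z forward; pixel columns grow to the right and rows downward; lengths in m; the calibration is good to about 2 mm. A picture is of the moment at which its call begins. get_calibration takes no time and is no camera call.
- arm.finish_job(): hands the job in, once; it reports no verdict.
The state is a dict: "time": time; "joints": joint angles; "qd": joint speeds; "effort": joint torques, N m; "ee_pos": TCP position; "orientation": TCP orientation; "force": force on the tool from outside, world axes, zero at the start; "torque": the same for the moment, N m; "grip_width": finger opening in m.
Only numpy, scipy, OpenCV 4.12 (cv2) and the standard library are available. Lean on these libraries where they do the work, as an engineer would, in place of code of your own. Each camera call takes 0.05 s, during which the arm holds its last target. There are 200 camera calls.

## Task

Put the spare parts on the mat away in the locking parts chest: slide its safety tab clear, lift the latch right up and swing the lid up until it stands open, then put every small carton in the left bay and every lamp unit in the right bay. Push the lid shut until it is fully home on its catch, fold the latch down flat and slide the safety tab fully back over it. Leave the other things on the bench where they are.

Things in the scene. Friction and masses are not known exactly. Their poses are not given: they have to be found in the camera images.
- chest: Grey steel parts chest, fixed: open-topped box 190 (x) x 290 (y) x 85 mm high, walls and floor 5 mm, under a hinged lid. Origin: centre of the underside, at bench level; z up, -x side (front) faces the robot, +y is left; turned up to 0.16 rad. A 5 mm divider along x at y = 0, top 60 mm above the bench, makes a left (+y) and a right bay. Offsets given elsewhere as 'chest (..)' are mm in this frame.
- lock_housing (a point): Centre of the top of the solid lock housing on the chest's front, which carries the latch and the tab: it fills chest x -155 to -107, y -115 to +55, up to 88 mm above the bench.
- tab (a joint): Steel safety tab sliding along the chest's y on the lock housing (m). 0 = locked: its bolt arm lies 1.5 mm above the latch lever, which then cannot lift; 0.040 = fully released, drawn to the left (+y), clear of the lever. Stays where left; 2 N moves it. It can go back only when the lever is down flat. It may start up to 4 mm from 0.
- tab_grip (a point): Point in the tab's thumb stud, 11 mm below its top, to grip or push it by: stud 14 (x) x 12 (y) mm, standing 33 mm above the bolt arm; at tab = 0 the point is at chest (-115, -20, 139); it moves with the tab. The bolt arm (top 117 mm above the bench, 10 mm wide in x, 14 mm thick) runs from the stud 74 mm towards -y.
- latch (a joint): Steel latch lever hinged about the chest's y. 0 = down flat, its tip 1.5 mm above the lid's front edge, holding it down; grows as it is lifted up and over towards the robot, to 1.75 rad. Stiff hinge (0.15 N m): stays where left. Bar 14 mm wide (y), 6 mm thick, reaching 70 mm from the hinge towards +x when down. It cannot go down flat unless the lid is fully shut.
- latch_grip (a point): Middle of the upright fin on the latch lever, to be pinched from above across y: fin 14 mm wide (y), 16 mm (x), standing 30 mm above the bar; the point is 15 mm below the fin's top, 56 mm along and 18 mm above the lever from its hinge. When down it is at chest (-89, -80, 116.5).
- latch_hinge (a point): Hinge axis of the latch lever (along the chest's y), at chest (-145, -80, 98.5).
- lid (a joint): Grey steel lid (top door), plate 200 (x) x 290 (y) x 8 mm, hinged along its far (+x) edge. 0 = fully shut, top 94 mm above the bench; grows as it opens upward, to 1.75 rad. Stiff hinge (0.55 N m): stays where left. A sprung ball catch holds it shut: at the front edge about 14 N opens it, about 12 N (18 N is ample) shuts it over the last 10 mm; until it snaps in it stands about 0.05 rad open.
- lid_tongue (a point): Grip point in the steel pull tongue that sticks out 45 mm from the lid's front edge in the plane of the lid: 14 mm wide (y), 16 mm thick, free on both sides and below. The point is 17 mm from the tongue's end, 228 mm from the hinge axis. Shut: at chest (-133, 95, 92); with the lid upright the tongue points up, the point 314 mm above the bench.
- lid_hinge (a point): Middle of the lid's hinge axis (along the chest's y), at chest (95, 0, 86).
- bay_left (a point): Centre of the floor of the left bay (+y side), for cartons, 5 mm above the bench; bay 180 (x) x 137 (y) mm, 80 mm deep. Axes as the chest's.
- bay_right (a point): Centre of the floor of the right bay (-y side), for lamp units, 5 mm above the bench; bay 180 (x) x 137 (y) mm, 80 mm deep. Axes as the chest's.
- mat: Thin black rubber bench mat, fixed, 260 (x) x 300 (y) x 3 mm, on which the parts lie at the start. Origin at bench level; the mat's middle is 30 mm from the origin towards -x. Chest and mat change sides from start to start.
- carton_a: Small cardboard parts carton, 58 (x) x 40 (y) x 44 (z) mm, with a pale label, about 0.14 kg. Origin: centre of the underside. May be absent.
- lamp_a: Bright metal lamp unit: square flange 46 x 46 x 8 mm with a round body 38 mm in diameter and 40 mm tall on it (48 mm in all, with a white disc on top), about 0.18 kg. Origin: centre of the flange's underside, z along the body. May be absent.
- carton_b: Small cardboard parts carton, 58 (x) x 40 (y) x 44 (z) mm, with a pale label, about 0.14 kg. Origin: centre of the underside. May be absent.
- lamp_b: Bright metal lamp unit: square flange 46 x 46 x 8 mm with a round body 38 mm in diameter and 40 mm tall on it (48 mm in all, with a white disc on top), about 0.18 kg. Origin: centre of the flange's underside, z along the body. May be absent.
- tape_roll: Bystander: small roll, outer diameter 48, height 18 mm, lying among the parts. Origin: centre of the underside.
- jar: Bystander: glass jar with steel cap, diameter 60, height 80 mm. Origin: centre of the underside.
- spray: Bystander: spray can, diameter 60, height 150 mm. Origin: centre of the underside.
- tin: Bystander: open tin, diameter 60, height 40 mm, in front of the mat. Origin: centre of the underside.
- big_carton: Bystander: large carton 100 x 140 x 90 mm behind the chest. Origin: centre of the underside.
- screwdriver: Bystander: screwdriver 160 mm long lying left of the lock housing, in front of the chest. Origin: its middle, on the bench.
Mind the look-alikes: they are no part of the job. What is shaped like the lamp_b but pink or purple is not meant.

How it is judged:
By the outcome, as a careful person would: the job done as asked, in the order asked, and still so for the second after the job is handed in, with the robot touching nothing.
Of carton_a, carton_b, lamp_a, lamp_b only 2 to 4 are there at a start; the rules pass over those that are not, and their reading is None.
At some moment in a run one of carton_a, carton_b, lamp_a, lamp_b may be knocked a few centimetres aside while the robot is not near it.
Once in a run the grip may slacken for a moment while it holds something.
It also fails if it takes over 210 s, if anything falls off the work surface, if the arm or the gripper's body presses on something with over 40 N, if the wrist force passes 120 N, or if a joint passes its speed limit or range.

## Working session

There is one attempt and no reset: what is moved stays moved. The work goes in short steps, Python scripts to look and compute and a shell command to move; the robot and the scene stay as the last step left them, time stands still between calls to the robot, and variables do not carry over. Pictures are saved under pics/ and viewed, about 12 in all and at most 16, crops included, and the job is handed in when it is done.

```bash
mkdir -p pics; cat > h.py <<'E'
import numpy as np, cv2
from rig import arm
from scipy.spatial.transform import Rotation as Ro
def cal(n):
    c=arm.get_calibration(n); return c
def Rm(c):
    o=np.array(c["orientation"],float)
    return o if o.shape==(3,3) else (Ro.from_euler('xyz',o,degrees=True).as_matrix() if o.size==3 else Ro.from_quat(o).as_matrix())
def ray(n,u,v,z):
    c=cal(n); d=Rm(c)@np.array([(u-c["cx"])/c["fx"],(v-c["cy"])/c["fy"],1]); o=np.array(c["origin"])
    return o+d*(z-o[2])/d[2]
def cloud(n,dep):
    c=cal(n); v,u=np.mgrid[:400,:640]
    p=np.stack([(u-c["cx"])/c["fx"]*dep,(v-c["cy"])/c["fy"]*dep,dep],-1)
    return p@Rm(c).T+np.array(c["origin"])
def proj(n,p):
    c=cal(n); q=Rm(c).T@(np.array(p)-np.array(c["origin"])); return q[0]/q[2]*c["fx"]+c["cx"],q[1]/q[2]*c["fy"]+c["cy"]
E
python3 - <<'E'
from h import *
for n in("scene","top"):
    print(n,cal(n)); im,d=arm.snapshot(n); np.savez(f"{n}0.npz",im=im,d=d)
    cv2.imwrite(f"pics/{n}0.png",cv2.resize(im[:,:,::-1],(800,500),interpolation=cv2.INTER_CUBIC))
print(arm.get_obs())
E
```

```text
scene {'fx': 497.4105910689219, 'fy': 497.4105910689219, 'cx': 311.4466250903082, 'cy': 184.9241056610957, 'origin': array([1.29010472, 0.15833756, 0.87191544]), 'orientation': array([-133.68511352,   -1.02911282,  100.0521493 ])}
top {'fx': 378.691732035852, 'fy': 378.691732035852, 'cx': 322.003985193153, 'cy': 196.54556527489393, 'origin': array([0.43473824, 0.03931318, 0.94114714]), 'orientation': array([-173.09573566,   -2.06321022,  -88.85329245])}
{'time': 0.1, 'joints': array([ 6.87559428e+01,  1.79991579e+01, -2.74814655e+00,  6.93398834e+01,
       -2.20831429e-03,  9.00011526e+01]), 'qd': array([ 0.13732542, -0.05823942,  0.1318128 , -0.04332121, -0.01298611,
       -0.03765362]), 'effort': array([-1.63378267e-03, -5.40768886e+01,  3.40540981e+01,  1.11766436e-02,
       -1.71764118e-04,  7.28740076e-06]), 'ee_pos': array([0.21722956, 0.55874126, 0.23053375]), 'orientation': array([-1.79912812e+02,  2.21006572e-03,  1.58754794e+02]), 'force': array([-0.23681086, -0.4005903 , -0.97506021]), 'torque': array([-0.01557517,  0.04221815,  0.03752485]), 'grip_width': 0.08506513253224583}
```

View pics/scene0.png

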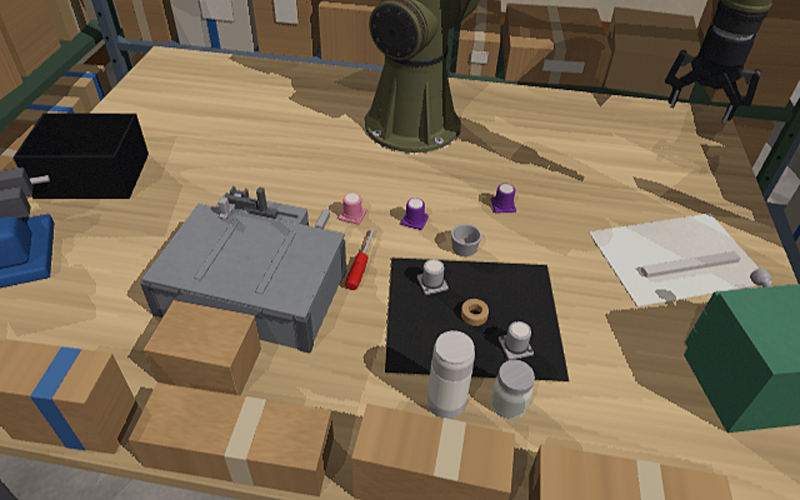

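View pics/top0.png

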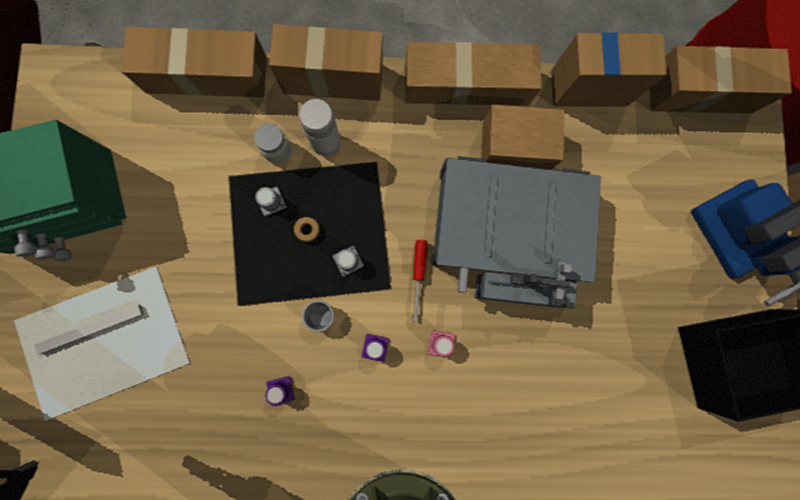

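The scene shows two bright lamps on the mat, at top-view pixels (268,198) and (347,260), and no cartons. The chest is on the right, centred near (520,215). The tape roll is at (306,229), and the pink and purple look-alikes are in front. Next I'll measure the poses.

```bash
python3 - <<'E'
from h import *
z=np.load("top0.npz"); im,d=z["im"],z["d"]; P=cloud("top",d)
box=np.zeros((400,640),bool); box[115:260,335:500]=1
hs=P[...,2]
m=(box&(d>0)&(hs>.086)&(hs<.101)).astype(np.uint8)
m=cv2.morphologyEx(m,cv2.MORPH_OPEN,np.ones((15,15)))
n,l,s,c=cv2.connectedComponentsWithStats(m); k=1+np.argmax(s[1:,4])
Q=P[l==k]; print(s[k],Q[:,2].mean())
cn=max(cv2.findContours((l==k).astype(np.uint8),0,2)[0],key=cv2.contourArea)[:,0]
pts=np.array([ray("top",u,v,.094)[:2] for u,v in cn],np.float32)
r=cv2.minAreaRect(pts); print("lid rect",r, cv2.boxPoints(r))
# side lines of the lid in world: far edge fit
# things
for nm in("scene","top"):
    z=np.load(nm+"0.npz"); im,d=z["im"],z["d"]; hsv=cv2.cvtColor(im,cv2.COLOR_RGB2HSV); P=cloud(nm,d)
    X=P[...,0];Y=P[...,1]
    w=((hsv[...,1]<50)&(hsv[...,2]>120)&(P[...,2]>.039)&(P[...,2]<.06)&(X>.35)&(X<.75)&(Y>-.1)&(Y<.4)).astype(np.uint8)
    n,l,s,c=cv2.connectedComponentsWithStats(w)
    for i in range(1,n):
        if s[i,4]>20: print(nm,"lamp?",c[i],s[i,4],ray(nm,*c[i],.051), P[l==i].mean(0))
    # flange squares
    w=((hsv[...,1]<50)&(hsv[...,2]>80)&(P[...,2]>.004)&(P[...,2]<.016)&(X>.45)&(X<.75)&(Y>-.1)&(Y<.4)).astype(np.uint8)
    # tall stuff around lock
    if nm=="top":
        m=(P[...,2]>.097)&(P[...,2]<.2)&box
        ys,xs=np.where(m)
        print("above lid",np.c_[xs,ys].min(0),np.c_[xs,ys].max(0),P[m].min(0),P[m].max(0))
    r0,r1,c0,c1=(130,240,90,300) if nm=="scene" else (120,250,330,490)
for nm,(a,b,c,d) in {"top":(115,255,335,495),"scene":(140,240,150,300)}.items():
    im=np.load(nm+"0.npz")["im"]; cv2.imwrite(f"pics/{nm}0c.png",cv2.resize(im[a:b,c:d,::-1],None,fx=4.9,fy=4.2 if 0 else 4.2,interpolation=2))
a=np.load("top0.npz")["im"][140:225,185:315,::-1]; cv2.imwrite("pics/mat0.png",cv2.resize(a,None,fx=6,fy=6,interpolation=2))
E
```

```text
[ 351  127  127   98 9382] 0.0935981119699624
lid rect ((0.5950701236724854, -0.20409472286701202), (0.28928205370903015, 0.2059999257326126), 85.1064224243164) [[ 0.48010698 -0.33942208]
 [ 0.685356   -0.35699496]
 [ 0.7100333  -0.06876737]
 [ 0.5047842  -0.05119449]]
scene lamp? [280.98181818 158.43636364] 55 [ 0.36055601 -0.06965059  0.051     ] [ 0.36081322 -0.06959236  0.0512443 ]
scene lamp? [331.88235294 164.02941176] 34 [0.35668214 0.05979766 0.051     ] [0.35625617 0.05975014 0.05063054]
scene lamp? [367.02631579 182.89473684] 38 [0.40830521 0.15289517 0.051     ] [0.39721556 0.15289575 0.04079438]
scene lamp? [347.23030303 213.5030303 ] 165 [0.51750291 0.11843836 0.051     ] [0.51877778 0.11849613 0.05240543]
scene lamp? [415.92890995 264.33175355] 211 [0.63248202 0.2750693  0.051     ] [0.633468   0.27487503 0.05230203]
top lamp? [211.68152866 156.70700637] 157 [0.63209296 0.27336528 0.051     ] [0.63207474 0.27333056 0.05113373]
top lamp? [276.31481481 206.72222222] 162 [0.51649649 0.11639761 0.051     ] [0.51650055 0.11639257 0.05106814]
top lamp? [354.91176471 275.84313725] 102 [ 0.35997153 -0.0705971   0.051     ] [ 0.35973449 -0.07095619  0.04811575]
top lamp? [299.5        276.86666667] 60 [0.35548546 0.05757088 0.051     ] [0.35524004 0.05762458 0.04821359]
above lid [352 128] [478 245] [ 0.43544219 -0.34673982  0.09700506] [ 0.69904943 -0.0565378   0.15185005]
```

View pics/top0c.png

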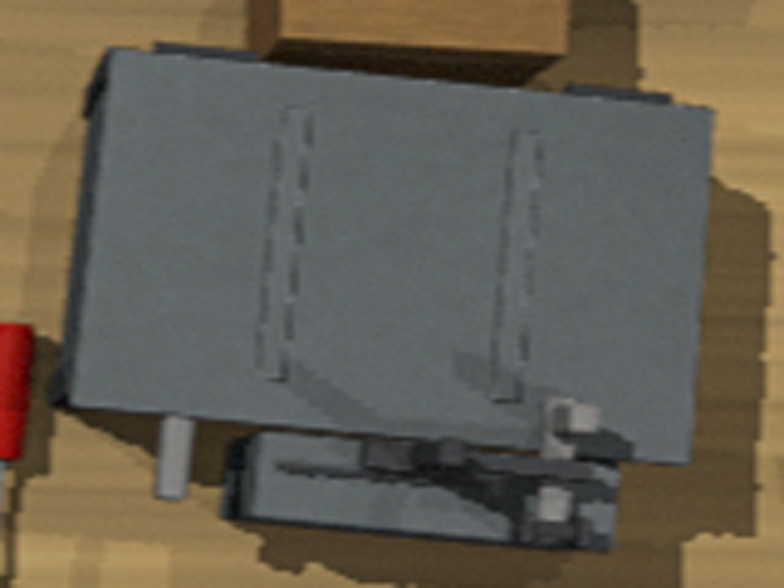

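View pics/mat0.png

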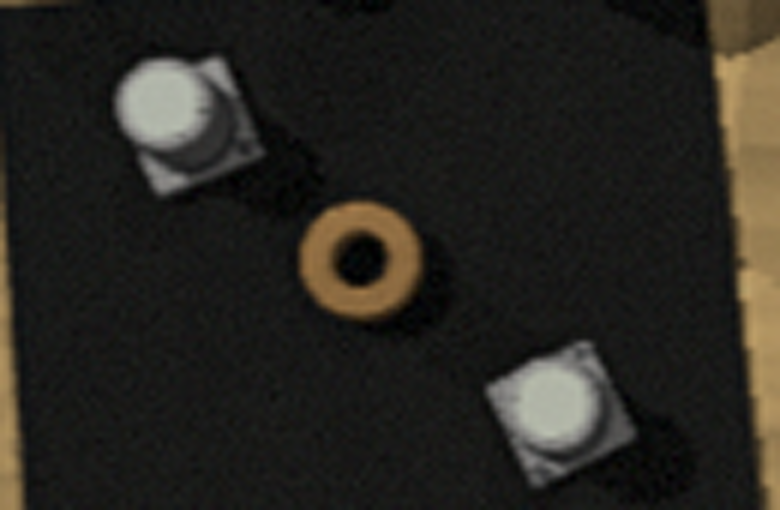

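```bash
cat >> h.py <<'E'
def lf(a): return np.polyfit(a[:,1],a[:,0],1)
E
python3 - <<'E'
from h import *
z=np.load("top0.npz"); d=z["d"]; P=cloud("top",d); hs=P[...,2]
box=np.zeros((400,640),bool); box[115:260,335:500]=1
m=(box&(d>0)&(hs>.086)&(hs<.101)).astype(np.uint8); m=cv2.morphologyEx(m,cv2.MORPH_OPEN,np.ones((15,15)))
cn=max(cv2.findContours(m,0,1)[0],key=cv2.contourArea)[:,0]
pts=np.array([ray("top",u,v,.094)[:2] for u,v in cn])
O=np.array([.603,-.2048]); yaw=np.radians(-4.9)
def loc(p,O,yaw): return (p-O)@np.array([[np.cos(yaw),-np.sin(yaw)],[np.sin(yaw),np.cos(yaw)]])
for it in range(3):
    q=loc(pts,O,yaw)
    far=q[(abs(q[:,0]-.095)<.01)&(abs(q[:,1])<.12)]; L=q[(abs(q[:,1]-.145)<.01)&(abs(q[:,0])<.07)]; Rr=q[(abs(q[:,1]+.145)<.01)&(abs(q[:,0])<.07)]
    N=q[(abs(q[:,0]+.105)<.01)&(q[:,1]<.08)&(q[:,1]>-.03)]; 
    a=np.polyfit(far[:,1],far[:,0],1); print(len(far),len(L),len(Rr),len(N),"far",a,"L",L[:,1].mean(),np.polyfit(L[:,0],L[:,1],1)[0],"R",Rr[:,1].mean(),np.polyfit(Rr[:,0],Rr[:,1],1)[0],"near",N[:,0].mean() if len(N) else 0)
    dy=(L[:,1].mean()+Rr[:,1].mean())/2; dx=far[:,0].mean()-.095
    sl=(-a[0]*2+np.polyfit(L[:,0],L[:,1],1)[0]+np.polyfit(Rr[:,0],Rr[:,1],1)[0])/4
    yaw+=sl; c,s=np.cos(yaw),np.sin(yaw); O=O+np.array([c*dx-s*dy,s*dx+c*dy])
print(O,np.degrees(yaw))
for nm in("top","scene"):
    d=np.load(nm+"0.npz")["d"]; P=cloud(nm,d).reshape(-1,3); P=P[(d.ravel()>0)]
    q=np.c_[loc(P[:,:2],O,yaw),P[:,2]]
    b=(abs(q[:,0]+.11)<.06)&(q[:,1]>-.125)&(q[:,1]<.06)
    for lo,hi in((.144,.156),(.1275,.135)):
        k=q[b&(q[:,2]>lo)&(q[:,2]<hi)]
        for nm2,s in(("stud",k[k[:,1]>-.05]),("fin",k[k[:,1]<=-.06])):
            if len(s): print(nm,lo,nm2,len(s),s.min(0).round(4),s.max(0).round(4),np.median(s,0).round(4))
    t=q[(abs(q[:,1]-.095)<.02)&(q[:,0]<-.115)&(q[:,0]>-.155)&(q[:,2]>.09)]
    print(nm,"tongue",len(t),t.min(0),t.max(0))
E
```

```text
77 42 41 58 far [0.00540295 0.089717  ] L 0.14154789626085057 -0.03898089313817211 R -0.14157102311657566 0.07957477042161668 near -0.10716207085839116
97 45 43 52 far [0.0151406  0.09360876] L 0.14186381741604714 -0.047659222665616036 R -0.1414283186771394 0.06466314407247577 near -0.10257202034022919
99 46 44 52 far [0.00980446 0.09484799] L 0.14166954301003196 -0.04416528007353328 R -0.14173822282992388 0.06491756159249255 near -0.1013236138408639
[ 0.59612012 -0.20408402] -4.647124203881017
top 0.144 stud 33 [-0.1193 -0.022   0.146 ] [-0.1065 -0.0114  0.1519] [-0.1127 -0.016   0.1484]
top 0.1275 stud 6 [-0.1201 -0.019   0.128 ] [-0.1077 -0.0102  0.1321] [-0.1176 -0.0118  0.1304]
top 0.1275 fin 43 [-0.096  -0.0859  0.1276] [-0.0807 -0.0733  0.1326] [-0.0878 -0.0796  0.1299]
top tongue 95 [-0.146435    0.08770914  0.09086798] [-0.11514189  0.10195287  0.10309212]
scene 0.144 stud 34 [-0.123  -0.0204  0.144 ] [-0.1073 -0.0076  0.1531] [-0.113  -0.0133  0.1493]
scene 0.1275 stud 23 [-0.1219 -0.0192  0.1278] [-0.106  -0.0072  0.135 ] [-0.1103 -0.0108  0.131 ]
scene 0.1275 fin 34 [-0.0956 -0.0837  0.1279] [-0.0807 -0.0707  0.135 ] [-0.0859 -0.0766  0.1321]
scene tongue 73 [-0.14806     0.09074185  0.09031547] [-0.1150458   0.10537922  0.10426501]
```

```bash
python3 -m inch '[{"x":4,"y":-4,"z":1},{"x":8,"y":-8,"z":2,"wz":0.05},{"x":12,"y":-12,"z":3,"wz":0.1},{"x":15,"y":-16,"z":4,"wz":0.15},{"x":18,"y":-20,"z":4,"wz":0.2},{"x":20,"y":-24,"z":4,"wz":0.25},{"x":22,"y":-28,"z":4,"wz":0.285},{"x":24,"y":-32,"z":4,"wz":0.285},{"x":25,"y":-37,"z":4,"wz":0.285},{"x":26,"y":-42,"z":4,"wz":0.285}]' 4 30
```

```text
schema error: expected keys x, y, z, wx, wy, wz
```

```bash
cat >> h.py <<'E'
O=np.array([.5977,-.2032]); YAW=np.radians(-4.7); c_,s_=np.cos(YAW),np.sin(YAW)
def W(x,y,z): x,y=x/1e3,y/1e3; return np.array([O[0]+c_*x-s_*y,O[1]+s_*x+c_*y,z/1e3])
def L(p): p=np.array(p)-[*O,0]; return np.array([c_*p[0]+s_*p[1],-s_*p[0]+c_*p[1],p[2]])*1e3
def go(x,y,z):
    "shift in cm taking the grasp point (19 mm behind the TCP) to a chest point"
    o=arm.get_obs(); R=Ro.from_euler('xyz',o["orientation"],degrees=True).as_matrix()
    return ((W(x,y,z)+R[:,2]*.019-o["ee_pos"])*100).round(2)
E
python3 -c "
from h import *
print(go(-115,-17,139),go(-115,-17,260))"
python3 -m inch '[{"x":4,"y":-4,"z":1,"wx":0,"wy":0,"wz":0},{"x":8,"y":-8,"z":2,"wx":0,"wy":0,"wz":0.05},{"x":12,"y":-12,"z":3,"wx":0,"wy":0,"wz":0.1},{"x":15,"y":-16,"z":4,"wx":0,"wy":0,"wz":0.15},{"x":18,"y":-20,"z":4,"wx":0,"wy":0,"wz":0.2},{"x":20,"y":-24,"z":4,"wx":0,"wy":0,"wz":0.25},{"x":22,"y":-28,"z":4,"wx":0,"wy":0,"wz":0.285},{"x":24,"y":-32,"z":4,"wx":0,"wy":0,"wz":0.285},{"x":25,"y":-37,"z":4,"wx":0,"wy":0,"wz":0.285},{"x":26,"y":-42,"z":4,"wx":0,"wy":0,"wz":0.285}]' 4 30
python3 -c "
from h import *
print(arm.get_obs()['joints'],go(-115,-17,139))"
```

```text
[ 26.45 -76.95 -11.05] [ 26.45 -76.95   1.05]
time: 1.1
ee_pos: [0.476, 0.1455, 0.2709]
orientation: [-180.0, -0.0, 175.1]
force: [1.3, -1.1, 0.4]
grip_width: 0.04
[ 1.69982417e+01  6.14282740e+00 -1.22845052e+01  7.15984283e+01
 -6.06083170e-03  2.19156116e+01] [  0.57 -35.62 -15.09]
```

```bash
python3 -m inch '[{"x":0,"y":-5,"z":0,"wx":0,"wy":0,"wz":0},{"x":0,"y":-10,"z":0,"wx":0,"wy":0,"wz":0},{"x":0.4,"y":-15,"z":0,"wx":0,"wy":0,"wz":0},{"x":0.4,"y":-20,"z":0,"wx":0,"wy":0,"wz":0},{"x":0.4,"y":-25,"z":0,"wx":0,"wy":0,"wz":0},{"x":0.4,"y":-30,"z":-2,"wx":0,"wy":0,"wz":0},{"x":0.4,"y":-34.9,"z":-4,"wx":0,"wy":0,"wz":0},{"x":0.4,"y":-34.9,"z":-7,"wx":0,"wy":0,"wz":0},{"x":0.4,"y":-34.9,"z":-9,"wx":0,"wy":0,"wz":0},{"x":0.4,"y":-34.9,"z":-9,"wx":0,"wy":0,"wz":0},{"x":0.4,"y":-34.9,"z":-9,"wx":0,"wy":0,"wz":0}]'
python3 -c "
from h import *
print(go(-115,-17,139),arm.get_obs()['joints'])
im,d=arm.snapshot('scene'); cv2.imwrite('pics/s1.png',cv2.resize(im[120:240,130:300,::-1],None,fx=4.5,fy=4.5,interpolation=2))"
```

```text
time: 2.2
ee_pos: [0.4794, -0.2013, 0.1814]
orientation: [180.0, -0.1, 175.1]
force: [0.2, -0.3, 0.5]
grip_width: 0.0401
[ 0.22 -0.94 -6.14] [-2.27768798e+01  1.09684806e+01 -1.84407089e+01  6.06502254e+01
  2.54374980e-03 -1.78651362e+01]
```

View pics/s1.png

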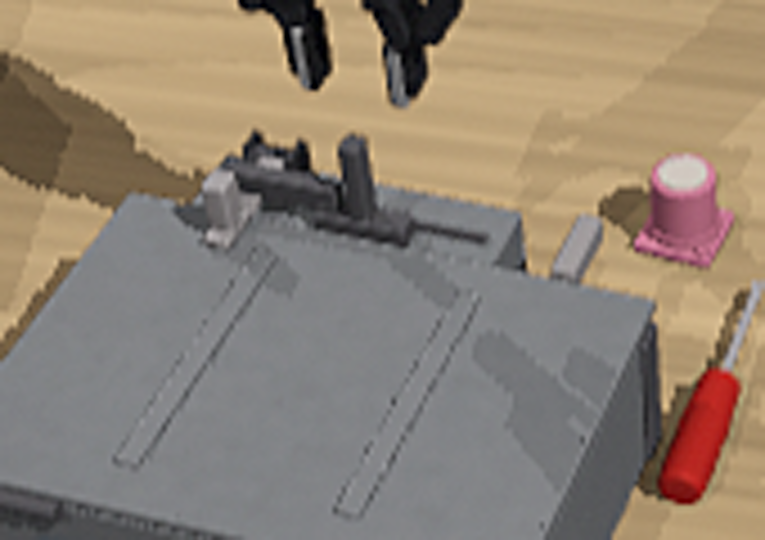

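Here the open fingers are above and slightly left of the stud (crop pixel (355,175)). The silver fin is at (222,205), with nothing in the way. I'll lower onto the stud and grip it.

```bash
python3 -m inch '[{"x":0.2,"y":-0.9,"z":0,"wx":0,"wy":0,"wz":0},{"x":0.2,"y":-0.9,"z":-3,"wx":0,"wy":0,"wz":0},{"x":0.2,"y":-0.9,"z":-5,"wx":0,"wy":0,"wz":0},{"x":0.2,"y":-0.9,"z":-6,"wx":0,"wy":0,"wz":0},{"x":0.2,"y":-0.9,"z":-6,"wx":0,"wy":0,"wz":0}]'
python3 -m inch '[{"x":0,"y":0,"z":0,"wx":0,"wy":0,"wz":0},{"x":0,"y":0,"z":0,"wx":0,"wy":0,"wz":0},{"x":0,"y":0,"z":0,"wx":0,"wy":0,"wz":0},{"x":0,"y":0,"z":0,"wx":0,"wy":0,"wz":0},{"x":0,"y":0,"z":0,"wx":0,"wy":0,"wz":0}]' 0 30
python3 -c "
from h import *
print(go(-115,-17,139), L(arm.get_obs()['ee_pos']), go(-115,21,139))"
```

```text
time: 2.75
ee_pos: [0.4815, -0.2104, 0.1209]
orientation: [180.0, -0.1, 175.1]
force: [-0.2, 0.3, 0.2]
grip_width: 0.0397
time: 3.25
ee_pos: [0.4828, -0.2109, 0.1227]
orientation: [-180.0, 0.1, 175.1]
force: [-0.5, 1.6, 6.9]
grip_width: 0.0116
[-0.11  0.02 -0.27] [-113.89218475  -17.07771434  122.7317517 ] [ 0.21  3.8  -0.27]
```

```bash
python3 -m inch '[{"x":0,"y":0,"z":0.2,"wx":0,"wy":0,"wz":0},{"x":0.08,"y":1,"z":0.2,"wx":0,"wy":0,"wz":0},{"x":0.16,"y":2,"z":0.2,"wx":0,"wy":0,"wz":0},{"x":0.25,"y":3,"z":0.2,"wx":0,"wy":0,"wz":0},{"x":0.3,"y":3.6,"z":0.2,"wx":0,"wy":0,"wz":0},{"x":0.32,"y":3.9,"z":0.2,"wx":0,"wy":0,"wz":0},{"x":0.32,"y":3.9,"z":0.2,"wx":0,"wy":0,"wz":0},{"x":0.32,"y":3.9,"z":0.2,"wx":0,"wy":0,"wz":0}]'
python3 -c "
from h import *
print(L(arm.get_obs()['ee_pos']))"
```

```text
time: 4.05
ee_pos: [0.4859, -0.1741, 0.123]
orientation: [-179.7, 0.1, 175.0]
force: [5.4, -9.5, -11.2]
grip_width: 0.0114
[-113.77922089   19.86498722  122.9718235 ]
```

```bash
python3 -m inch '[{"x":0,"y":-0.1,"z":0,"wx":0,"wy":0,"wz":0},{"x":0,"y":-0.1,"z":0,"wx":0,"wy":0,"wz":0},{"x":0,"y":-0.1,"z":0,"wx":0,"wy":0,"wz":0},{"x":0,"y":-0.1,"z":3,"wx":0,"wy":0,"wz":0},{"x":0,"y":-0.1,"z":5,"wx":0,"wy":0,"wz":0},{"x":1,"y":-4,"z":5,"wx":0,"wy":0,"wz":0},{"x":1.6,"y":-8,"z":5,"wx":0,"wy":0,"wz":0},{"x":1.6,"y":-10,"z":5,"wx":0,"wy":0,"wz":0},{"x":1.6,"y":-10,"z":5,"wx":0,"wy":0,"wz":0},{"x":1.6,"y":-10,"z":5,"wx":0,"wy":0,"wz":0}]' 3.6
python3 -c "
from h import *
print(go(-89,-80,116.5))
im,d=arm.snapshot('scene'); cv2.imwrite('pics/s2.png',cv2.resize(im[120:240,130:300,::-1],None,fx=4.5,fy=4.5,interpolation=2))"
```

```text
time: 5.05
ee_pos: [0.5006, -0.2712, 0.1731]
orientation: [180.0, -0.0, 175.0]
force: [0.3, 0.6, 0.1]
grip_width: 0.0361
[ 0.19 -0.44 -7.56]
```

View pics/s2.png

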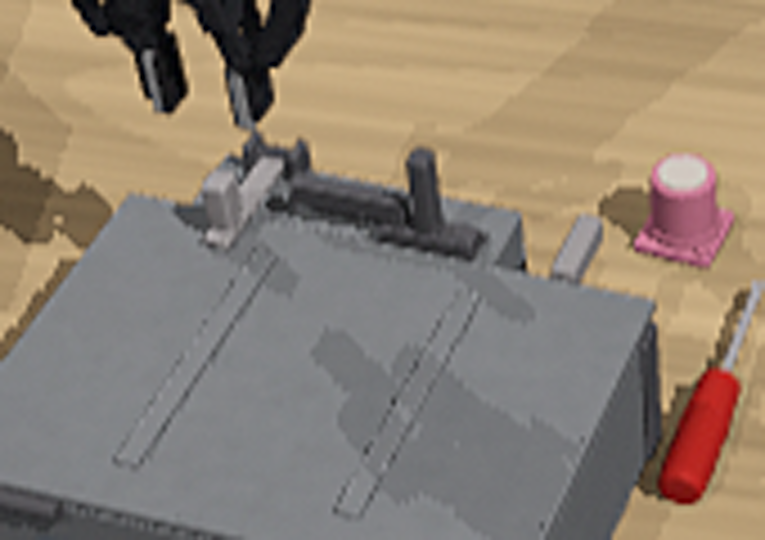

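The stud is now at crop (425,185) and the bolt arm is clear of the lever. I'll go down on the fin.

```bash
python3 -m inch '[{"x":0.2,"y":-0.4,"z":0,"wx":0,"wy":0,"wz":0},{"x":0.2,"y":-0.4,"z":-3,"wx":0,"wy":0,"wz":0},{"x":0.2,"y":-0.4,"z":-6,"wx":0,"wy":0,"wz":0},{"x":0.2,"y":-0.4,"z":-7.2,"wx":0,"wy":0,"wz":0},{"x":0.2,"y":-0.4,"z":-7.2,"wx":0,"wy":0,"wz":0},{"x":0.2,"y":-0.4,"z":-7.2,"wx":0,"wy":0,"wz":0}]'
python3 -m inch '[{"x":0,"y":0,"z":0,"wx":0,"wy":0,"wz":0},{"x":0,"y":0,"z":0,"wx":0,"wy":0,"wz":0},{"x":0,"y":0,"z":0,"wx":0,"wy":0,"wz":0},{"x":0,"y":0,"z":0,"wx":0,"wy":0,"wz":0}]' 0 30
python3 - <<'E'
from h import *
o=arm.get_obs(); t=L(o['ee_pos']); print(t,o['joints'])
g=t+[0,0,19]; h=np.array([-145,-80,98.5]); v=g-h; r=np.hypot(v[0],v[2]); a0=np.arctan2(v[2],v[0]); print(r,a0)
for a in np.linspace(.15,1.72,12):
    p=np.array([h[0]+r*np.cos(a0+a),g[1],h[2]+r*np.sin(a0+a)]); print(round(a,2),((W(*p)-W(*g))*100).round(2))
E
```

```text
time: 5.7
ee_pos: [0.5034, -0.2754, 0.1021]
orientation: [-180.0, 0.0, 175.1]
force: [0.1, 0.7, 0.5]
grip_width: 0.0358
time: 6.1
ee_pos: [0.504, -0.2763, 0.1029]
orientation: [-179.9, 0.2, 175.1]
force: [0.5, -0.4, 5.9]
grip_width: 0.0133
[-87.36776695 -80.49131976 102.92571472] [-2.87226894e+01  1.98486450e+01 -1.75369741e+01  5.24418472e+01
 -8.14750646e-03 -2.37937959e+01]
62.21124011699379 0.38607061044960467
0.15 [-0.41  0.03  0.83]
0.29 [-0.92  0.08  1.56]
0.44 [-1.52  0.13  2.21]
0.58 [-2.21  0.18  2.77]
0.72 [-2.97  0.24  3.22]
0.86 [-3.79  0.31  3.56]
1.01 [-4.64  0.38  3.78]
1.15 [-5.52  0.45  3.87]
1.29 [-6.41  0.53  3.84]
1.43 [-7.28  0.6   3.69]
1.58 [-8.12  0.67  3.41]
1.72 [-8.91  0.73  3.01]
```

```bash
python3 -m inch '[{"x":-0.41,"y":0.03,"z":0.83,"wx":0,"wy":0,"wz":0},{"x":-0.92,"y":0.08,"z":1.56,"wx":0,"wy":0,"wz":0},{"x":-1.52,"y":0.13,"z":2.21,"wx":0,"wy":0,"wz":0},{"x":-2.21,"y":0.18,"z":2.77,"wx":0,"wy":0,"wz":0},{"x":-2.97,"y":0.24,"z":3.22,"wx":0,"wy":0,"wz":0},{"x":-3.79,"y":0.31,"z":3.56,"wx":0,"wy":0,"wz":0},{"x":-4.64,"y":0.38,"z":3.78,"wx":0,"wy":0,"wz":0},{"x":-5.52,"y":0.45,"z":3.87,"wx":0,"wy":0,"wz":0},{"x":-6.41,"y":0.53,"z":3.84,"wx":0,"wy":0,"wz":0},{"x":-7.28,"y":0.6,"z":3.69,"wx":0,"wy":0,"wz":0},{"x":-8.12,"y":0.67,"z":3.41,"wx":0,"wy":0,"wz":0},{"x":-8.91,"y":0.73,"z":3.01,"wx":0,"wy":0,"wz":0}]'
python3 -m inch '[{"x":0,"y":0,"z":0,"wx":0,"wy":0,"wz":0},{"x":0,"y":0,"z":0,"wx":0,"wy":0,"wz":0}]'
python3 -c "
from h import *
print(L(arm.get_obs()['ee_pos']))
im,d=arm.snapshot('scene'); cv2.imwrite('pics/s3.png',cv2.resize(im[100:240,110:300,::-1],None,fx=4,fy=4,interpolation=2))"
```

```text
time: 7.3
ee_pos: [0.4171, -0.2687, 0.1346]
orientation: [-180.0, 0.5, 175.1]
force: [3.1, 3.3, 12.4]
grip_width: 0.0134
time: 7.5
ee_pos: [0.4149, -0.2685, 0.1335]
orientation: [-180.0, 0.2, 175.1]
force: [-1.2, 0.7, 9.8]
grip_width: 0.0136
[-176.88120604  -80.01802701  133.51257826]
```

View pics/s3.png

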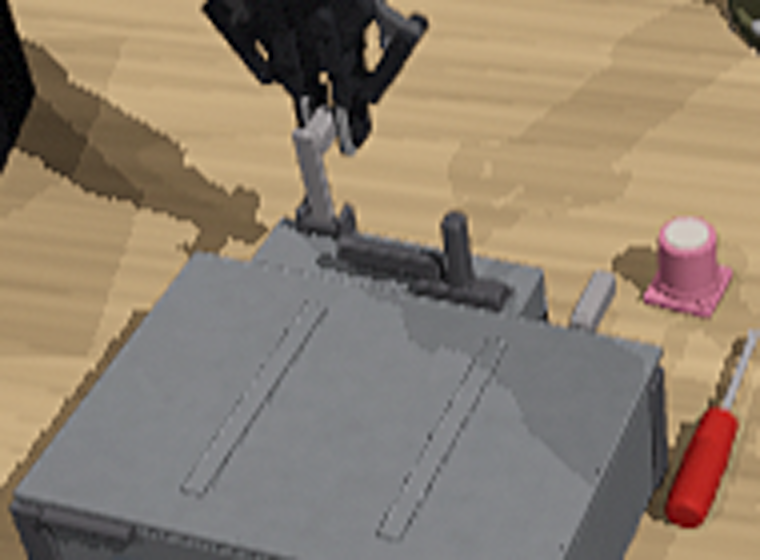

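The lever stands upright (its bar runs from (315,225) to (305,130)). I'll release it and go to the lid's tongue at (593,300).

```bash
python3 -m inch '[{"x":0,"y":0,"z":0,"wx":0,"wy":0,"wz":0},{"x":0,"y":0,"z":0,"wx":0,"wy":0,"wz":0},{"x":0,"y":0,"z":0,"wx":0,"wy":0,"wz":0},{"x":0,"y":0,"z":3,"wx":0,"wy":0,"wz":0},{"x":0,"y":0,"z":6.5,"wx":0,"wy":0,"wz":0},{"x":1,"y":4,"z":6.5,"wx":0,"wy":0,"wz":0},{"x":2,"y":8,"z":6.5,"wx":0,"wy":0,"wz":0},{"x":3,"y":12,"z":6.5,"wx":0,"wy":0,"wz":0},{"x":5,"y":16,"z":6.5,"wx":0,"wy":0,"wz":0},{"x":5.6,"y":17.2,"z":5,"wx":0,"wy":0,"wz":0},{"x":5.6,"y":17.2,"z":3,"wx":0,"wy":0,"wz":0},{"x":5.6,"y":17.2,"z":2,"wx":0,"wy":0,"wz":0}]' 3.6
python3 -m inch '[{"x":0,"y":0,"z":0,"wx":0,"wy":0,"wz":0},{"x":0,"y":0,"z":0,"wx":0,"wy":0,"wz":0}]'
python3 -c "
from h import *
print(go(-133,95,92),L(arm.get_obs()['ee_pos']))"
```

```text
time: 8.75
ee_pos: [0.4689, -0.0953, 0.1498]
orientation: [180.0, -0.1, 175.2]
force: [-0.0, -0.1, -0.1]
grip_width: 0.036
time: 8.95
ee_pos: [0.4696, -0.0966, 0.1516]
orientation: [180.0, -0.0, 175.0]
force: [0.1, 1.0, 1.3]
grip_width: 0.0361
[ 0.33 -0.11 -7.86] [-136.42363834   95.7751778   151.57695675]
```

```bash
python3 -m inch '[{"x":0.3,"y":-0.1,"z":-3,"wx":0,"wy":0,"wz":0},{"x":0.3,"y":-0.1,"z":-6,"wx":0,"wy":0,"wz":0},{"x":0.3,"y":-0.1,"z":-7.8,"wx":0,"wy":0,"wz":0},{"x":0.3,"y":-0.1,"z":-7.8,"wx":0,"wy":0,"wz":0},{"x":0.3,"y":-0.1,"z":-7.8,"wx":0,"wy":0,"wz":0}]'
python3 -m inch '[{"x":0,"y":0,"z":0,"wx":0,"wy":0,"wz":0},{"x":0,"y":0,"z":0,"wx":0,"wy":0,"wz":0},{"x":0,"y":0,"z":0,"wx":0,"wy":0,"wz":0},{"x":0,"y":0,"z":0,"wx":0,"wy":0,"wz":0}]' 0 60
python3 - <<'E'
from h import *
o=arm.get_obs(); t=L(o['ee_pos']); print(t)
g=t+[0,0,19]; h=np.array([95,0,86]); v=g-h; r=np.hypot(v[0],v[2]); a0=np.arctan2(v[2],-v[0]); print(r,a0)
for a in [.03,.07,.12,.18,.25,.35,.45,.55,.65,.75,.85,.95,1.05,1.15,1.25,1.35,1.45,1.55,1.6,1.63]:
    p=np.array([h[0]-r*np.cos(a0+a),g[1],h[2]+r*np.sin(a0+a)]); print(round(a,2),((W(*p)-W(*g))*100).round(2))
E
```

```text
time: 9.45
ee_pos: [0.4733, -0.0977, 0.0743]
orientation: [-180.0, 0.0, 175.0]
force: [0.3, -0.3, 0.4]
grip_width: 0.0363
time: 9.85
ee_pos: [0.4742, -0.098, 0.0751]
orientation: [-179.9, 0.2, 175.1]
force: [-1.4, -2.1, 6.7]
grip_width: 0.0127
[-131.74481202   94.74031062   75.07343019]
226.88849696469717 0.03559076369401434
0.03 [ 0.03 -0.    0.68]
0.07 [ 0.11 -0.01  1.58]
0.12 [ 0.26 -0.02  2.71]
0.18 [ 0.51 -0.04  4.05]
0.25 [ 0.9  -0.07  5.58]
0.35 [ 1.65 -0.14  7.73]
0.45 [ 2.6  -0.21  9.78]
0.55 [ 3.75 -0.31 11.73]
0.65 [ 5.1  -0.42 13.56]
0.75 [ 6.61 -0.54 15.24]
0.85 [ 8.29 -0.68 16.76]
0.95 [10.11 -0.83 18.11]
1.05 [12.05 -0.99 19.26]
1.15 [14.1  -1.16 20.22]
1.25 [16.24 -1.33 20.96]
1.35 [18.43 -1.52 21.49]
1.45 [20.67 -1.7  21.8 ]
1.55 [22.93 -1.89 21.88]
1.6 [24.06 -1.98 21.83]
1.63 [24.74 -2.03 21.78]
```

```bash
python3 -m inch '[{"x":0.03,"y":0,"z":0.68,"wx":0,"wy":0,"wz":0},{"x":0.11,"y":-0.01,"z":1.58,"wx":0,"wy":0,"wz":0},{"x":0.26,"y":-0.02,"z":2.71,"wx":0,"wy":0,"wz":0},{"x":0.51,"y":-0.04,"z":4.05,"wx":0,"wy":0,"wz":0},{"x":0.9,"y":-0.07,"z":5.58,"wx":0,"wy":0,"wz":0},{"x":1.65,"y":-0.14,"z":7.73,"wx":0,"wy":0,"wz":0},{"x":2.6,"y":-0.21,"z":9.78,"wx":0,"wy":0,"wz":0},{"x":3.75,"y":-0.31,"z":11.73,"wx":0,"wy":0,"wz":0},{"x":5.1,"y":-0.42,"z":13.56,"wx":0,"wy":0,"wz":0},{"x":6.61,"y":-0.54,"z":15.24,"wx":0,"wy":0,"wz":0},{"x":6.61,"y":-0.54,"z":15.24,"wx":0,"wy":0,"wz":0}]'
python3 - <<'E'
from h import *
o=arm.get_obs(); t=L(o['ee_pos']); print(t)
g=t+[0,0,19]; h=np.array([95,0,86]); v=g-h; r=np.hypot(v[0],v[2]); a0=np.arctan2(v[2],-v[0]); print(r,a0)
r=227
for a in [.85,.95,1.05,1.15,1.25,1.35,1.45,1.55,1.63,1.68]:
    p=np.array([h[0]-r*np.cos(a),g[1],h[2]+r*np.sin(a)]); print(round(a,2),((W(*p)-W(*g))*100).round(2))
E
```

```text
time: 10.95
ee_pos: [0.5395, -0.1037, 0.2275]
orientation: [-179.9, 0.0, 175.1]
force: [-3.8, -4.8, 3.2]
grip_width: 0.0131
[-66.13758017  94.40137273 227.48080181]
227.41901303696244 0.7833560616992525
0.85 [ 1.13 -0.09  1.01]
0.95 [ 2.9  -0.24  2.42]
1.05 [ 4.8  -0.39  3.64]
1.15 [ 6.82 -0.56  4.67]
1.25 [ 8.93 -0.73  5.49]
1.35 [11.1  -0.91  6.1 ]
1.45 [13.33 -1.1   6.49]
1.55 [15.59 -1.28  6.65]
1.63 [17.4  -1.43  6.61]
1.68 [18.53 -1.52  6.52]
```

```bash
python3 -m inch '[{"x":1.13,"y":-0.09,"z":1.01,"wx":0,"wy":0,"wz":0},{"x":2.9,"y":-0.24,"z":2.42,"wx":0,"wy":0,"wz":0},{"x":4.8,"y":-0.39,"z":3.64,"wx":0,"wy":0,"wz":0},{"x":6.82,"y":-0.56,"z":4.67,"wx":0,"wy":0,"wz":0},{"x":8.93,"y":-0.73,"z":5.49,"wx":0,"wy":0,"wz":0},{"x":11.1,"y":-0.91,"z":6.1,"wx":0,"wy":0,"wz":0},{"x":13.33,"y":-1.1,"z":6.49,"wx":0,"wy":0,"wz":0},{"x":15.59,"y":-1.28,"z":6.65,"wx":0,"wy":0,"wz":0},{"x":17.4,"y":-1.43,"z":6.61,"wx":0,"wy":0,"wz":0},{"x":18,"y":-1.48,"z":6.56,"wx":0,"wy":0,"wz":0},{"x":18,"y":-1.48,"z":6.56,"wx":0,"wy":0,"wz":0}]'
python3 -m inch '[{"x":0,"y":0,"z":0,"wx":0,"wy":0,"wz":0},{"x":0,"y":0,"z":0,"wx":0,"wy":0,"wz":0},{"x":0,"y":0,"z":0,"wx":0,"wy":0,"wz":0},{"x":0,"y":0,"z":3,"wx":0,"wy":0,"wz":0},{"x":0,"y":0,"z":5,"wx":0,"wy":0,"wz":0},{"x":-3,"y":1,"z":5,"wx":0,"wy":0,"wz":0},{"x":-7,"y":4,"z":5,"wx":0,"wy":0,"wz":0},{"x":-8,"y":8,"z":3,"wx":0,"wy":0,"wz":0},{"x":-10,"y":12,"z":0,"wx":0,"wy":0,"wz":0},{"x":-12,"y":16,"z":-2,"wx":0,"wy":0,"wz":0},{"x":-14,"y":18,"z":-4,"wx":0,"wy":0,"wz":0},{"x":-14,"y":18,"z":-4,"wx":0,"wy":0,"wz":0}]' 4 
python3 - <<'E'
from h import *
o=arm.get_obs(); t=L(o['ee_pos']); print(t, o['ee_pos'])
A=[]
for n in("scene","top"):
    im,d=arm.snapshot(n); A.append(im[:330,:550] if n=='scene' else im[60:390,130:]); hsv=cv2.cvtColor(im,cv2.COLOR_RGB2HSV); P=cloud(n,d)
    X=P[...,0];Y=P[...,1]
    w=((hsv[...,1]<50)&(hsv[...,2]>120)&(P[...,2]>.045)&(P[...,2]<.058)&(X>.45)&(X<.75)&(Y>0)&(Y<.4)).astype(np.uint8)
    nn,l,s,c=cv2.connectedComponentsWithStats(w)
    for i in range(1,nn):
        if s[i,4]>60: print(n,c[i],s[i,4],ray(n,*c[i],.051))
    q=np.c_[L(P.reshape(-1,3).T*0+0) if 0 else P.reshape(-1,3)]
    k=q[(q[:,2]>.28)&(q[:,2]<.34)&(q[:,1]<0)&(q[:,0]>.5)]
    if len(k): print('lid top',L(np.median(k,0)))
cv2.imwrite("pics/s4.png",cv2.resize(np.hstack([cv2.resize(a,(520,330)) for a in A])[:,:,::-1],(800,300*330//330),interpolation=cv2.INTER_AREA))
E
```

```text
time: 12.05
ee_pos: [0.7187, -0.1197, 0.2912]
orientation: [-179.8, -0.0, 175.0]
force: [-1.2, -7.5, 1.5]
grip_width: 0.0127
time: 13.25
ee_pos: [0.5737, 0.0655, 0.2483]
orientation: [180.0, -0.4, 175.3]
force: [-0.2, 0.1, 0.1]
grip_width: 0.0401
[-45.91128879 265.83137436 248.25322066] [0.57372492 0.06549939 0.24825322]
scene [346.91975309 213.41975309] 162 [0.51738169 0.11771677 0.051     ]
scene [415.88095238 264.27619048] 210 [0.63235696 0.27496842 0.051     ]
lid top [ 98.57905784  32.99187603 287.0427756 ]
lid top [ 97.15005009  13.63910444 285.25923703]
```

View pics/s4.png

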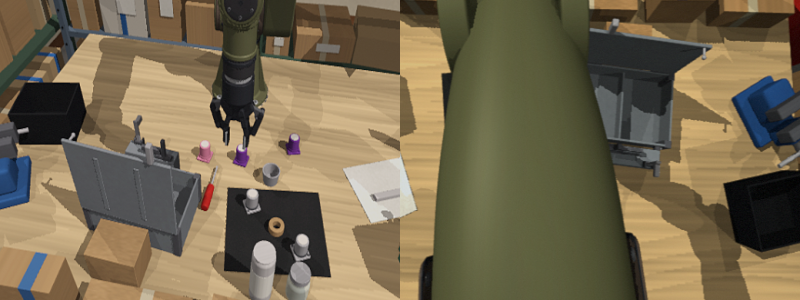

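```bash
python3 -m inch '[{"x":-3,"y":3,"z":-3,"wx":0,"wy":0,"wz":0},{"x":-5.7,"y":5.2,"z":-7,"wx":0,"wy":0,"wz":0},{"x":-5.7,"y":5.2,"z":-11,"wx":0,"wy":0,"wz":0},{"x":-5.7,"y":5.2,"z":-15,"wx":0,"wy":0,"wz":0},{"x":-5.7,"y":5.2,"z":-15,"wx":0,"wy":0,"wz":0},{"x":-5.7,"y":5.2,"z":-15,"wx":0,"wy":0,"wz":0}]' 6.8 40
python3 - <<'E'
from h import *
n="scene"; im,d=arm.snapshot(n); hsv=cv2.cvtColor(im,cv2.COLOR_RGB2HSV); P=cloud(n,d)
X=P[...,0];Y=P[...,1]
w=((hsv[...,1]<50)&(hsv[...,2]>120)&(P[...,2]>.045)&(P[...,2]<.058)&(X>.45)&(X<.75)&(Y>0)&(Y<.4)).astype(np.uint8)
nn,l,s,c=cv2.connectedComponentsWithStats(w)
for i in range(1,nn):
    if s[i,4]>60: print(n,c[i],s[i,4],ray(n,*c[i],.051))
print(arm.get_obs()['ee_pos'])
E
```

```text
time: 13.95
ee_pos: [0.5233, 0.1141, 0.1026]
orientation: [180.0, 0.0, 175.0]
force: [-0.3, -1.0, 1.0]
grip_width: 0.0682
scene [347.14556962 213.4556962 ] 158 [0.51739434 0.11823212 0.051     ]
scene [416.00480769 264.34615385] 208 [0.63248977 0.27522432 0.051     ]
[0.52437405 0.11443421 0.10370183]
```

```bash
python3 -m inch '[{"x":-0.7,"y":0.3,"z":0,"wx":0,"wy":0,"wz":0},{"x":-0.7,"y":0.3,"z":-3,"wx":0,"wy":0,"wz":0},{"x":-0.7,"y":0.3,"z":-6,"wx":0,"wy":0,"wz":0},{"x":-0.7,"y":0.3,"z":-8.5,"wx":0,"wy":0,"wz":0},{"x":-0.7,"y":0.3,"z":-8.5,"wx":0,"wy":0,"wz":0},{"x":-0.7,"y":0.3,"z":-8.5,"wx":0,"wy":0,"wz":0}]'
python3 -m inch '[{"x":0,"y":0,"z":0,"wx":0,"wy":0,"wz":0},{"x":0,"y":0,"z":0,"wx":0,"wy":0,"wz":0},{"x":0,"y":0,"z":0,"wx":0,"wy":0,"wz":0},{"x":0,"y":0,"z":0,"wx":0,"wy":0,"wz":0},{"x":0,"y":0,"z":0,"wx":0,"wy":0,"wz":0}]' 3 40
python3 -m inch '[{"x":0,"y":0,"z":2,"wx":0,"wy":0,"wz":0},{"x":0,"y":0,"z":5,"wx":0,"wy":0,"wz":0},{"x":0,"y":0,"z":9,"wx":0,"wy":0,"wz":0},{"x":0,"y":0,"z":13,"wx":0,"wy":0,"wz":0},{"x":0,"y":0,"z":17,"wx":0,"wy":0,"wz":0},{"x":0,"y":0,"z":17,"wx":0,"wy":0,"wz":0},{"x":0,"y":0,"z":17,"wx":0,"wy":0,"wz":0}]' - 60
python3 -c "
from h import *
print((W(-40,-75,200)-arm.get_obs()['ee_pos'])*100,W(-40,-75,0))"
```

```text
time: 14.6
ee_pos: [0.5158, 0.1178, 0.0179]
orientation: [180.0, 0.1, 175.1]
force: [0.5, -0.3, 1.2]
grip_width: 0.068
time: 15.1
ee_pos: [0.5165, 0.1178, 0.0184]
orientation: [180.0, 0.2, 175.1]
force: [-2.2, -0.9, 6.8]
grip_width: 0.0373
time: 15.8
ee_pos: [0.5158, 0.1178, 0.1879]
orientation: [179.9, 0.2, 175.1]
force: [-1.6, -0.5, -3.1]
grip_width: 0.0363
[  3.58621823 -39.25045472   1.20652131] [ 0.55168912 -0.27467026  0.        ]
```

```bash
python3 -m inch '[{"x":0.4,"y":-5,"z":1,"wx":0,"wy":0,"wz":0},{"x":0.8,"y":-10,"z":1,"wx":0,"wy":0,"wz":0},{"x":1.2,"y":-15,"z":1,"wx":0,"wy":0,"wz":0},{"x":1.6,"y":-20,"z":1,"wx":0,"wy":0,"wz":0},{"x":2,"y":-25,"z":1,"wx":0,"wy":0,"wz":0},{"x":2.6,"y":-30,"z":1,"wx":0,"wy":0,"wz":0},{"x":3.2,"y":-35,"z":1,"wx":0,"wy":0,"wz":0},{"x":3.6,"y":-39.2,"z":1,"wx":0,"wy":0,"wz":0},{"x":3.6,"y":-39.2,"z":1,"wx":0,"wy":0,"wz":0},{"x":3.6,"y":-39.2,"z":1,"wx":0,"wy":0,"wz":0}]'
python3 -m inch '[{"x":0,"y":0,"z":0,"wx":0,"wy":0,"wz":0}]'
python3 -c "
from h import *
print((W(-40,-75,22.5)-arm.get_obs()['ee_pos'])*100)"
```

```text
time: 16.8
ee_pos: [0.5496, -0.2748, 0.1942]
orientation: [179.9, -0.2, 175.0]
force: [-0.2, 0.3, -2.0]
grip_width: 0.0364
time: 16.9
ee_pos: [0.55, -0.2732, 0.1951]
orientation: [179.9, -0.1, 175.1]
force: [-0.0, 0.5, -1.6]
grip_width: 0.037
[  0.16888067  -0.14744053 -17.25741223]
```

```bash
python3 -m inch '[{"x":0.2,"y":-0.1,"z":-4,"wx":0,"wy":0,"wz":0},{"x":0.2,"y":-0.1,"z":-8,"wx":0,"wy":0,"wz":0},{"x":0.2,"y":-0.1,"z":-12,"wx":0,"wy":0,"wz":0},{"x":0.2,"y":-0.1,"z":-15,"wx":0,"wy":0,"wz":0},{"x":0.2,"y":-0.1,"z":-16.5,"wx":0,"wy":0,"wz":0},{"x":0.2,"y":-0.1,"z":-17.2,"wx":0,"wy":0,"wz":0},{"x":0.2,"y":-0.1,"z":-17.2,"wx":0,"wy":0,"wz":0},{"x":0.2,"y":-0.1,"z":-17.2,"wx":0,"wy":0,"wz":0}]'
python3 -m inch '[{"x":0,"y":0,"z":0,"wx":0,"wy":0,"wz":0},{"x":0,"y":0,"z":0,"wx":0,"wy":0,"wz":0},{"x":0,"y":0,"z":0,"wx":0,"wy":0,"wz":0},{"x":0,"y":0,"z":1,"wx":0,"wy":0,"wz":0},{"x":0,"y":0,"z":5,"wx":0,"wy":0,"wz":0},{"x":0,"y":0,"z":10,"wx":0,"wy":0,"wz":0},{"x":0,"y":0,"z":15,"wx":0,"wy":0,"wz":0},{"x":0,"y":0,"z":20,"wx":0,"wy":0,"wz":0},{"x":0,"y":4,"z":21,"wx":0,"wy":0,"wz":0},{"x":0,"y":9,"z":21,"wx":0,"wy":0,"wz":0},{"x":0,"y":14,"z":21,"wx":0,"wy":0,"wz":0},{"x":0,"y":19,"z":21,"wx":0,"wy":0,"wz":0}]' 6
python3 -m inch '[{"x":0,"y":5,"z":0,"wx":0,"wy":0,"wz":0},{"x":0,"y":10,"z":0,"wx":0,"wy":0,"wz":0},{"x":0,"y":15,"z":0,"wx":0,"wy":0,"wz":0},{"x":0,"y":20,"z":0,"wx":0,"wy":0,"wz":0},{"x":0,"y":25,"z":0,"wx":0,"wy":0,"wz":0},{"x":0,"y":25,"z":0,"wx":0,"wy":0,"wz":0}]'
python3 - <<'E'
from h import *
A=[]
for n in("scene","top"):
    im,d=arm.snapshot(n); A.append(im[80:400,40:552] if n=='scene' else im[80:400,128:]); hsv=cv2.cvtColor(im,cv2.COLOR_RGB2HSV); P=cloud(n,d)
    X=P[...,0];Y=P[...,1]
    w=((hsv[...,1]<50)&(hsv[...,2]>120)&(P[...,2]>.045)&(P[...,2]<.058)&(X>.45)&(X<.75)&(Y>-.35)&(Y<.4)).astype(np.uint8)
    nn,l,s,c=cv2.connectedComponentsWithStats(w)
    for i in range(1,nn):
        if s[i,4]>40: print(n,c[i],s[i,4],ray(n,*c[i],.051))
cv2.imwrite("pics/s5.png",cv2.resize(np.hstack(A)[:,:,::-1],(800,250),interpolation=cv2.INTER_AREA)); print(arm.get_obs()['ee_pos'])
E
```

```text
time: 17.7
ee_pos: [0.5542, -0.2757, 0.026]
orientation: [-180.0, 0.1, 175.1]
force: [0.1, 0.5, -1.5]
grip_width: 0.0367
time: 18.9
ee_pos: [0.5528, -0.0839, 0.2357]
orientation: [180.0, 0.1, 175.0]
force: [0.8, 0.6, -1.1]
grip_width: 0.0598
time: 19.5
ee_pos: [0.5526, 0.1702, 0.2352]
orientation: [179.9, 0.0, 175.5]
force: [0.1, -0.7, -0.8]
grip_width: 0.0601
scene [415.85714286 264.30952381] 210 [0.63245243 0.27492217 0.051     ]
top [441.12637363 194.69230769] 182 [ 0.55465752 -0.27626912  0.051     ]
[0.55265668 0.16570457 0.2349835 ]
```

View pics/s5.png

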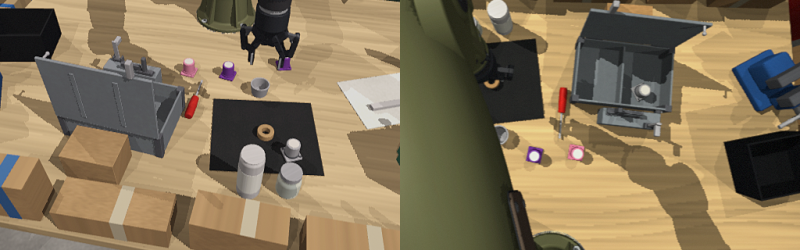

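Lamp 1 stands in the right bay, at pixel (643,92) in the right half. Lamp 2 is unmoved. I'll check its clearance to the jar and spray before the second grasp.

```bash
python3 -c "
from h import *
print('spray',ray('top',253.6,88,.15),'jar',ray('top',216,109,.08),'tape',ray('top',245,183,.02)); o=arm.get_obs(); print(o['ee_pos'],(np.array([.6322,.2741,.12])-o['ee_pos'])*100, o['joints'])"
```

```text
spray [0.76440169 0.16574747 0.15      ] jar [0.73940662 0.2619764  0.08      ] tape [0.57574808 0.19732918 0.02      ]
[0.55265668 0.16570457 0.2349835 ] [  7.9543323   10.83954327 -11.49835028] [ 1.67040275e+01  1.53711082e+01 -5.69178060e+00  6.89172408e+01
 -2.36706608e-02  2.14620476e+01]
```

```bash
python3 -m inch '[{"x":3,"y":4,"z":-2,"wx":0,"wy":0,"wz":0},{"x":6,"y":8,"z":-4,"wx":0,"wy":0,"wz":0},{"x":7.9,"y":10.8,"z":-8,"wx":0,"wy":0,"wz":0},{"x":7.9,"y":10.8,"z":-12,"wx":0,"wy":0,"wz":0},{"x":7.9,"y":10.8,"z":-12,"wx":0,"wy":0,"wz":0},{"x":7.9,"y":10.8,"z":-12,"wx":0,"wy":0,"wz":0},{"x":7.9,"y":10.8,"z":-12,"wx":0,"wy":0,"wz":0}]' 6.8 40
python3 - <<'E'
from h import *
n="scene"; im,d=arm.snapshot(n); hsv=cv2.cvtColor(im,cv2.COLOR_RGB2HSV); P=cloud(n,d)
X=P[...,0];Y=P[...,1]
w=((hsv[...,1]<50)&(hsv[...,2]>120)&(P[...,2]>.045)&(P[...,2]<.058)&(X>.45)&(X<.75)&(Y>0)&(Y<.4)).astype(np.uint8)
nn,l,s,c=cv2.connectedComponentsWithStats(w)
for i in range(1,nn):
    if s[i,4]>60: print(n,c[i],s[i,4],ray(n,*c[i],.051))
o=arm.get_obs(); print((np.array([.632,.2743,.018])-o['ee_pos'])*100)
E
```

```text
time: 20.3
ee_pos: [0.6334, 0.2716, 0.1174]
orientation: [179.9, 0.2, 175.0]
force: [0.9, -0.9, 1.3]
grip_width: 0.068
scene [415.81192661 264.41743119] 218 [0.632749   0.27483718 0.051     ]
[-0.16466838  0.23506171 -9.98655135]
```

```bash
python3 -m inch '[{"x":-0.2,"y":0.2,"z":0,"wx":0,"wy":0,"wz":0},{"x":-0.2,"y":0.2,"z":-4,"wx":0,"wy":0,"wz":0},{"x":-0.2,"y":0.2,"z":-7,"wx":0,"wy":0,"wz":0},{"x":-0.2,"y":0.2,"z":-10,"wx":0,"wy":0,"wz":0},{"x":-0.2,"y":0.2,"z":-10,"wx":0,"wy":0,"wz":0},{"x":-0.2,"y":0.2,"z":-10,"wx":0,"wy":0,"wz":0}]'
python3 -m inch '[{"x":0,"y":0,"z":0,"wx":0,"wy":0,"wz":0},{"x":0,"y":0,"z":0,"wx":0,"wy":0,"wz":0},{"x":0,"y":0,"z":0,"wx":0,"wy":0,"wz":0},{"x":0,"y":0,"z":0,"wx":0,"wy":0,"wz":0},{"x":0,"y":0,"z":0,"wx":0,"wy":0,"wz":0}]' 3 40
python3 -m inch '[{"x":0,"y":0,"z":2,"wx":0,"wy":0,"wz":0},{"x":0,"y":0,"z":5,"wx":0,"wy":0,"wz":0},{"x":0,"y":0,"z":9,"wx":0,"wy":0,"wz":0},{"x":0,"y":0,"z":13,"wx":0,"wy":0,"wz":0},{"x":0,"y":0,"z":17,"wx":0,"wy":0,"wz":0},{"x":0,"y":0,"z":17.5,"wx":0,"wy":0,"wz":0},{"x":0,"y":0,"z":17.5,"wx":0,"wy":0,"wz":0}]' - 60
python3 -c "
from h import *
o=arm.get_obs(); print((W(42,-75,200)-o['ee_pos'])*100,o['ee_pos'])"
```

```text
time: 20.95
ee_pos: [0.6302, 0.2747, 0.0157]
orientation: [180.0, 0.0, 175.1]
force: [0.1, 0.1, 0.5]
grip_width: 0.0681
time: 21.45
ee_pos: [0.6317, 0.2752, 0.0171]
orientation: [179.9, 0.2, 175.1]
force: [-0.4, 0.4, 5.9]
grip_width: 0.0372
time: 22.15
ee_pos: [0.6312, 0.2752, 0.1921]
orientation: [179.9, 0.2, 175.1]
force: [0.4, 0.3, -1.6]
grip_width: 0.0365
[  0.22128395 -55.65932311   0.78781747] [0.63120054 0.27520401 0.19212183]
```

```bash
python3 -m inch '[{"x":-0.2,"y":-5,"z":1,"wx":0,"wy":0,"wz":0},{"x":-0.5,"y":-10,"z":1,"wx":0,"wy":0,"wz":0},{"x":-0.5,"y":-15,"z":1,"wx":0,"wy":0,"wz":0},{"x":-0.5,"y":-20,"z":1,"wx":0,"wy":0,"wz":0},{"x":-0.5,"y":-25,"z":1,"wx":0,"wy":0,"wz":0},{"x":-0.5,"y":-30,"z":1,"wx":0,"wy":0,"wz":0},{"x":-0.5,"y":-35,"z":1,"wx":0,"wy":0,"wz":0},{"x":-0.5,"y":-40,"z":1,"wx":0,"wy":0,"wz":0},{"x":-0.5,"y":-45,"z":1,"wx":0,"wy":0,"wz":0},{"x":-0.5,"y":-50,"z":1,"wx":0,"wy":0,"wz":0},{"x":-0.5,"y":-55,"z":1,"wx":0,"wy":0,"wz":0},{"x":-0.5,"y":-55.6,"z":1,"wx":0,"wy":0,"wz":0}]'
python3 -m inch '[{"x":0,"y":0,"z":0,"wx":0,"wy":0,"wz":0},{"x":0,"y":0,"z":0,"wx":0,"wy":0,"wz":0}]'
python3 -c "
from h import *
print((W(35,-75,21.5)-arm.get_obs()['ee_pos'])*100)"
```

```text
time: 23.35
ee_pos: [0.623, -0.2868, 0.1968]
orientation: [-179.9, -0.2, 174.7]
force: [0.5, 0.3, -1.5]
grip_width: 0.0365
time: 23.55
ee_pos: [0.6242, -0.2802, 0.1979]
orientation: [179.9, -0.1, 175.1]
force: [0.1, 1.3, -0.5]
grip_width: 0.0366
[  0.22198838  -0.06110087 -17.64410821]
```

```bash
python3 -m inch '[{"x":0.2,"y":-0.1,"z":-4,"wx":0,"wy":0,"wz":0},{"x":0.2,"y":-0.1,"z":-8,"wx":0,"wy":0,"wz":0},{"x":0.2,"y":-0.1,"z":-12,"wx":0,"wy":0,"wz":0},{"x":0.2,"y":-0.1,"z":-15,"wx":0,"wy":0,"wz":0},{"x":0.2,"y":-0.1,"z":-17,"wx":0,"wy":0,"wz":0},{"x":0.2,"y":-0.1,"z":-17.6,"wx":0,"wy":0,"wz":0},{"x":0.2,"y":-0.1,"z":-17.6,"wx":0,"wy":0,"wz":0},{"x":0.2,"y":-0.1,"z":-17.6,"wx":0,"wy":0,"wz":0}]'
python3 -m inch '[{"x":0,"y":0,"z":0,"wx":0,"wy":0,"wz":0},{"x":0,"y":0,"z":0,"wx":0,"wy":0,"wz":0},{"x":0,"y":0,"z":0,"wx":0,"wy":0,"wz":0},{"x":0,"y":0,"z":1,"wx":0,"wy":0,"wz":0},{"x":0,"y":0,"z":5,"wx":0,"wy":0,"wz":0},{"x":0,"y":0,"z":10,"wx":0,"wy":0,"wz":0},{"x":0,"y":0,"z":15,"wx":0,"wy":0,"wz":0},{"x":0,"y":0,"z":20,"wx":0,"wy":0,"wz":0},{"x":-1,"y":4,"z":24,"wx":0,"wy":0,"wz":0},{"x":-2,"y":9,"z":26,"wx":0,"wy":0,"wz":0},{"x":-2,"y":14,"z":28,"wx":0,"wy":0,"wz":0},{"x":-2,"y":19,"z":29,"wx":0,"wy":0,"wz":0}]' 6
python3 -m inch '[{"x":-3,"y":5,"z":0,"wx":0,"wy":0,"wz":0},{"x":-3,"y":10,"z":0,"wx":0,"wy":0,"wz":0},{"x":-3,"y":15,"z":0,"wx":0,"wy":0,"wz":0},{"x":-3,"y":15,"z":0,"wx":0,"wy":0,"wz":0},{"x":-3,"y":15,"z":0,"wx":0,"wy":0,"wz":0}]' 4 60
python3 - <<'E'
from h import *
A=[]
for n in("scene","top"):
    im,d=arm.snapshot(n); A.append(im[80:400,40:552] if n=='scene' else im[80:400,128:]); hsv=cv2.cvtColor(im,cv2.COLOR_RGB2HSV); P=cloud(n,d)
    X=P[...,0];Y=P[...,1]
    w=((hsv[...,1]<50)&(hsv[...,2]>120)&(P[...,2]>.045)&(P[...,2]<.058)&(X>.45)&(X<.75)&(Y>-.35)&(Y<.4)).astype(np.uint8)
    nn,l,s,c=cv2.connectedComponentsWithStats(w)
    for i in range(1,nn):
        if s[i,4]>40: print(n,c[i],s[i,4],L(ray(n,*c[i],.053)))
    k=P.reshape(-1,3); k=np.array([L(p) for p in k[(k[:,2]>.25)&(k[:,2]<.35)&(k[:,0]>.62)&(k[:,1]<-.03)&(k[:,0]<.8)]])
    k=k[(k[:,1]>75)&(k[:,1]<115)&(k[:,2]>302)]
    if len(k): print(n,"tongue",len(k),k.mean(0),k.min(0),k.max(0))
cv2.imwrite("pics/s6.png",cv2.resize(np.hstack(A)[:,:,::-1],(800,250),interpolation=cv2.INTER_AREA)); print(go(88,95,314),arm.get_obs()['ee_pos'])
E
```

```text
time: 24.35
ee_pos: [0.628, -0.2819, 0.0248]
orientation: [-180.0, 0.1, 175.2]
force: [0.2, -0.0, -1.2]
grip_width: 0.0363
time: 25.55
ee_pos: [0.6069, -0.1071, 0.3127]
orientation: [-180.0, 0.2, 175.0]
force: [0.9, 0.2, -0.5]
grip_width: 0.0602
time: 26.05
ee_pos: [0.5769, 0.0434, 0.3104]
orientation: [-180.0, 0.1, 175.3]
force: [-0.4, -0.5, -0.0]
grip_width: 0.04
scene tongue 193 [103.09375563  96.72217849 320.49581756] [ 91.18791925  88.30382267 302.2339898 ] [109.04590393 102.32710229 334.47190754]
[ 11.61 -15.69  -1.5 ] [0.57713689 0.04113146 0.31002835]
```

View pics/s6.png

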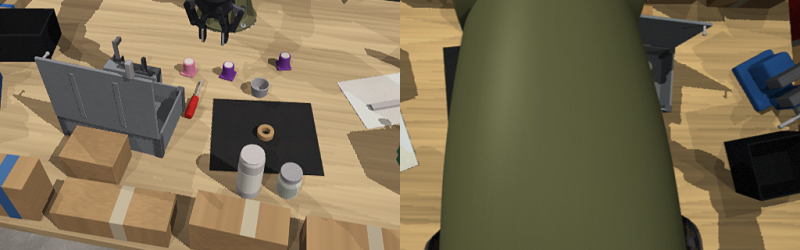

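```bash
python3 -m inch '[{"x":-1,"y":5,"z":-3,"wx":0,"wy":0,"wz":0},{"x":-2,"y":10,"z":-6,"wx":0,"wy":0,"wz":0},{"x":-3,"y":15,"z":-8,"wx":0,"wy":0,"wz":0},{"x":-3,"y":15,"z":-8,"wx":0,"wy":0,"wz":0}]'
python3 - <<'E'
from h import *
for n in("scene","top"):
    im,d=arm.snapshot(n); hsv=cv2.cvtColor(im,cv2.COLOR_RGB2HSV); P=cloud(n,d).reshape(-1,3)
    q=np.stack([c_*(P[:,0]-O[0])+s_*(P[:,1]-O[1]),-s_*(P[:,0]-O[0])+c_*(P[:,1]-O[1]),P[:,2]],1)*1e3
    k=q[(q[:,2]>120)&(q[:,2]<275)&(q[:,0]>70)&(q[:,0]<140)&(abs(q[:,1])<130)]
    if len(k)>30: print(n,len(k),"x=a*z+b",np.polyfit(k[:,2],k[:,0],1),k[:,0].mean())
    t=q[(q[:,2]>305)&(q[:,2]<345)&(q[:,0]>60)&(q[:,0]<150)&(abs(q[:,1]-95)<20)]
    if len(t): print("tongue",len(t),np.percentile(t,[5,50,95],axis=0).round(1).tolist())
    if n=="top":
        w=((hsv[...,1]<50)&(hsv[...,2]>120)&(abs(P[:,2]-.052)<.008).reshape(400,640)&(abs(q[:,0])<95).reshape(400,640)&(abs(q[:,1])<140).reshape(400,640)).astype(np.uint8)
        nn,l,s,c=cv2.connectedComponentsWithStats(w)
        for i in range(1,nn):
            if s[i,4]>40: print(c[i],s[i,4],L(ray(n,*c[i],.053)))
        cv2.imwrite("pics/t7.png",cv2.resize(im[60:260,300:540,::-1],None,fx=3,fy=3,interpolation=2))
print(arm.get_obs()['ee_pos'])
E
```

```text
time: 26.55
ee_pos: [0.5459, 0.1925, 0.2274]
orientation: [-180.0, -0.2, 175.1]
force: [0.3, -0.8, 0.5]
grip_width: 0.0401
scene 6960 x=a*z+b [-5.87848565e-03  1.02000696e+02] 100.8120682393007
tongue 175 [[93.8, 89.9, 307.4], [105.1, 97.8, 324.0], [107.6, 101.9, 333.1]]
top 3416 x=a*z+b [-5.85421177e-03  9.59418683e+01] 94.74138770575436
tongue 133 [[92.3, 86.6, 307.0], [96.7, 93.7, 327.8], [106.0, 99.3, 331.3]]
[443.55294118 164.15294118] 85 [ 37.71207685 -76.82157457  53.        ]
[440.94652406 194.62032086] 187 [-37.11013208 -75.22146688  53.        ]
[0.54600271 0.19228677 0.22773185]
```

View pics/t7.png

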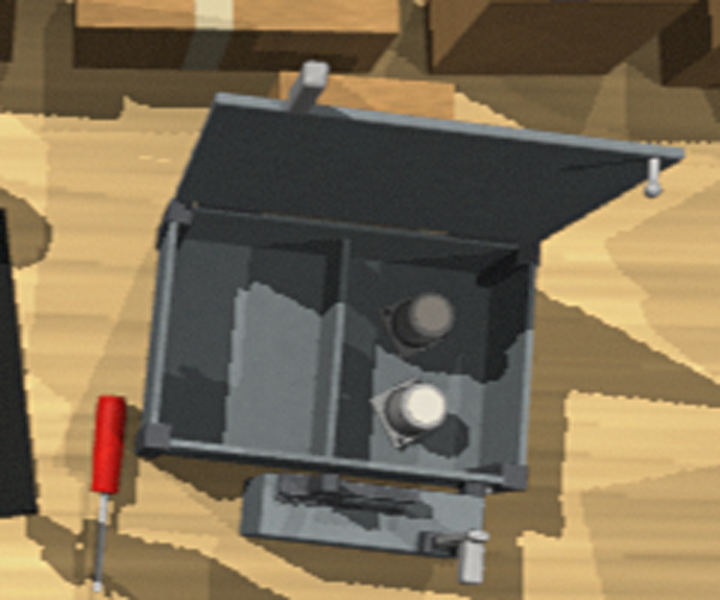

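Both lamps stand upright in the right bay, at (430,315) and (420,408). The left bay is empty and the lid is vertical. Next I'll grip the tongue from above to close it.

```bash
python3 -m inch '[{"x":0,"y":0,"z":5,"wx":0,"wy":0,"wz":0},{"x":2,"y":-4,"z":9,"wx":0,"wy":0,"wz":0},{"x":5,"y":-8,"z":13,"wx":0,"wy":0,"wz":0},{"x":8,"y":-12,"z":13.2,"wx":0,"wy":0,"wz":0},{"x":11,"y":-16,"z":13.2,"wx":0,"wy":0,"wz":0},{"x":13,"y":-20,"z":13.2,"wx":0,"wy":0,"wz":0},{"x":14,"y":-24,"z":13.2,"wx":0,"wy":0,"wz":0},{"x":15,"y":-28,"z":13.2,"wx":0,"wy":0,"wz":0},{"x":15.7,"y":-31,"z":13.2,"wx":0,"wy":0,"wz":0},{"x":15.7,"y":-31,"z":13.2,"wx":0,"wy":0,"wz":0},{"x":15.7,"y":-31,"z":13.2,"wx":0,"wy":0,"wz":0}]'
python3 -c "
from h import *
print(go(101,95,314),arm.get_obs()['joints'])"
```

```text
time: 27.75
ee_pos: [0.7036, -0.1214, 0.3616]
orientation: [-180.0, -0.0, 174.8]
force: [1.1, 0.4, -0.2]
grip_width: 0.0399
[ 0.25  0.46 -6.66] [-9.78888470e+00  3.22650432e+01  3.55409800e+01  9.32773662e+01
 -5.73742715e-03 -4.62319055e+00]
```

```bash
python3 -m inch '[{"x":0.25,"y":0.45,"z":0,"wx":0,"wy":0,"wz":0},{"x":0.25,"y":0.45,"z":0,"wx":0,"wy":0,"wz":0},{"x":0.25,"y":0.45,"z":-3,"wx":0,"wy":0,"wz":0},{"x":0.25,"y":0.45,"z":-5.5,"wx":0,"wy":0,"wz":0},{"x":0.25,"y":0.45,"z":-6.5,"wx":0,"wy":0,"wz":0},{"x":0.25,"y":0.45,"z":-6.5,"wx":0,"wy":0,"wz":0}]'
python3 -m inch '[{"x":0,"y":0,"z":0,"wx":0,"wy":0,"wz":0},{"x":0,"y":0,"z":0,"wx":0,"wy":0,"wz":0},{"x":0,"y":0,"z":0,"wx":0,"wy":0,"wz":0},{"x":0,"y":0,"z":0,"wx":0,"wy":0,"wz":0}]' 0 60
python3 - <<'E'
from h import *
o=arm.get_obs(); t=L(o['ee_pos']); print(t)
g=t+[0,0,19]; h=np.array([95,0,86]); v=g-h; r=np.hypot(v[0],v[2]); a0=np.arctan2(v[2],-v[0]); print(r,a0)
for a in [1.55,1.48,1.38,1.28,1.18,1.08,.98,.88,.78,.68,.58,.48,.38,.3,.22,.16,.12,.09]:
    p=np.array([h[0]-r*np.cos(a),g[1],h[2]+r*np.sin(a)]); print(round(a,2),((W(*p)-W(*g))*100).round(2))
E
```

```text
time: 28.35
ee_pos: [0.7056, -0.1124, 0.2953]
orientation: [180.0, -0.2, 175.2]
force: [-0.3, 0.4, -0.2]
grip_width: 0.0399
time: 28.75
ee_pos: [0.7065, -0.1185, 0.2984]
orientation: [-179.5, 0.1, 174.9]
force: [-2.1, -14.5, -0.8]
grip_width: 0.013
[101.46285543  93.28844737 298.43172547]
231.5219472456061 1.5987146090150728
1.55 [-1.12  0.09  0.  ]
1.48 [-2.74  0.22 -0.09]
1.38 [-5.02  0.41 -0.41]
1.28 [-7.26  0.6  -0.96]
1.18 [-9.43  0.78 -1.74]
1.08 [-11.52   0.95  -2.72]
0.98 [-13.5    1.11  -3.92]
0.88 [-15.35   1.26  -5.3 ]
0.78 [-17.05   1.4   -6.86]
0.68 [-18.59   1.53  -8.59]
0.58 [-19.94   1.64 -10.46]
0.48 [-21.11   1.74 -12.45]
0.38 [-22.07   1.81 -14.56]
0.3 [-22.69   1.87 -16.3 ]
0.22 [-23.16   1.9  -18.09]
0.16 [-23.42   1.93 -19.45]
0.12 [-23.55   1.94 -20.37]
0.09 [-23.63   1.94 -21.06]
```

```bash
python3 -m inch '[{"x":0,"y":-0.5,"z":0.2,"wx":0,"wy":0,"wz":0},{"x":-1.12,"y":-0.41,"z":0.2,"wx":0,"wy":0,"wz":0},{"x":-2.74,"y":-0.28,"z":0.1,"wx":0,"wy":0,"wz":0},{"x":-5.02,"y":-0.1,"z":-0.2,"wx":0,"wy":0,"wz":0},{"x":-7.26,"y":0.1,"z":-0.8,"wx":0,"wy":0,"wz":0},{"x":-9.43,"y":0.28,"z":-1.6,"wx":0,"wy":0,"wz":0},{"x":-11.52,"y":0.45,"z":-2.6,"wx":0,"wy":0,"wz":0},{"x":-13.5,"y":0.6,"z":-3.8,"wx":0,"wy":0,"wz":0},{"x":-15.35,"y":0.76,"z":-5.2,"wx":0,"wy":0,"wz":0},{"x":-17.05,"y":0.9,"z":-6.75,"wx":0,"wy":0,"wz":0},{"x":-17.05,"y":0.9,"z":-6.75,"wx":0,"wy":0,"wz":0}]'
python3 - <<'E'
from h import *
o=arm.get_obs(); t=L(o['ee_pos']); print(t)
g=t+[0,0,19]; h=np.array([95,0,86]); v=g-h; r=np.hypot(v[0],v[2]); a0=np.arctan2(v[2],-v[0]); print(r,a0)
for a in [.68,.58,.48,.38,.3,.22,.16,.12,.09]:
    p=np.array([h[0]-r*np.cos(a),g[1],h[2]+r*np.sin(a)]); print(round(a,2),((W(*p)-W(*g))*100).round(2))
E
```

```text
time: 29.85
ee_pos: [0.5347, -0.1033, 0.2301]
orientation: [179.9, 0.0, 175.1]
force: [-4.7, 5.2, 3.1]
grip_width: 0.0131
[-70.93841247  94.35885072 230.0918978 ]
232.66826999041285 0.7767471559492515
0.68 [-1.49  0.12 -1.68]
0.58 [-2.86  0.23 -3.56]
0.48 [-4.03  0.33 -5.57]
0.38 [-5.    0.41 -7.68]
0.3 [-5.61  0.46 -9.43]
0.22 [ -6.09   0.5  -11.23]
0.16 [ -6.35   0.52 -12.6 ]
0.12 [ -6.48   0.53 -13.52]
0.09 [ -6.56   0.54 -14.22]
```

```bash
python3 -m inch '[{"x":-1.49,"y":0.12,"z":-1.68,"wx":0,"wy":0,"wz":0},{"x":-2.86,"y":0.2,"z":-3.56,"wx":0,"wy":0,"wz":0},{"x":-4.03,"y":0.3,"z":-5.57,"wx":0,"wy":0,"wz":0},{"x":-5,"y":0.35,"z":-7.68,"wx":0,"wy":0,"wz":0},{"x":-5.61,"y":0.4,"z":-9.43,"wx":0,"wy":0,"wz":0},{"x":-6.09,"y":0.4,"z":-11.23,"wx":0,"wy":0,"wz":0},{"x":-6.35,"y":0.4,"z":-12.6,"wx":0,"wy":0,"wz":0},{"x":-6.48,"y":0.4,"z":-13.52,"wx":0,"wy":0,"wz":0},{"x":-6.56,"y":0.4,"z":-14.22,"wx":0,"wy":0,"wz":0},{"x":-6.56,"y":0.4,"z":-14.22,"wx":0,"wy":0,"wz":0}]'
python3 -m inch '[{"x":0,"y":0,"z":-0.5,"wx":0,"wy":0,"wz":0},{"x":0,"y":0,"z":-1,"wx":0,"wy":0,"wz":0},{"x":0,"y":0,"z":-1.4,"wx":0,"wy":0,"wz":0},{"x":0,"y":0,"z":-1.4,"wx":0,"wy":0,"wz":0}]'
python3 -c "
from h import *
print(L(arm.get_obs()['ee_pos']))"
```

```text
time: 30.85
ee_pos: [0.471, -0.0977, 0.087]
orientation: [179.6, -0.0, 175.2]
force: [-2.3, 11.2, -1.3]
grip_width: 0.0128
time: 31.25
ee_pos: [0.4704, -0.0977, 0.0733]
orientation: [179.6, -0.1, 175.2]
force: [-4.9, 11.1, 0.2]
grip_width: 0.0129
[-135.49984734   94.67851438   73.30286355]
```

```bash
python3 -m inch '[{"x":0,"y":0,"z":0,"wx":0,"wy":0,"wz":0},{"x":0,"y":0,"z":0,"wx":0,"wy":0,"wz":0},{"x":0,"y":0,"z":0,"wx":0,"wy":0,"wz":0},{"x":0,"y":0,"z":4,"wx":0,"wy":0,"wz":0},{"x":0,"y":0,"z":7,"wx":0,"wy":0,"wz":0},{"x":0,"y":0,"z":7,"wx":0,"wy":0,"wz":0},{"x":0,"y":0,"z":7,"wx":0,"wy":0,"wz":0}]' 3
python3 - <<'E'
from h import *
for n in("scene","top"):
    im,d=arm.snapshot(n); P=cloud(n,d).reshape(-1,3)
    q=np.stack([c_*(P[:,0]-O[0])+s_*(P[:,1]-O[1]),-s_*(P[:,0]-O[0])+c_*(P[:,1]-O[1]),P[:,2]],1)*1e3
    k=q[(q[:,2]>80)&(q[:,2]<118)&(q[:,0]>-80)&(q[:,0]<90)&(abs(q[:,1])<130)]
    if len(k): print(n,len(k),np.polyfit(k[:,0],k[:,2],1))
    z=np.load(n+"0.npz")["d"]; P=cloud(n,z).reshape(-1,3)
    q=np.stack([c_*(P[:,0]-O[0])+s_*(P[:,1]-O[1]),-s_*(P[:,0]-O[0])+c_*(P[:,1]-O[1]),P[:,2]],1)*1e3
    k=q[(q[:,2]>80)&(q[:,2]<118)&(q[:,0]>-80)&(q[:,0]<90)&(abs(q[:,1])<130)]
    if len(k): print(n,'start',len(k),np.polyfit(k[:,0],k[:,2],1))
print(L(arm.get_obs()['ee_pos']))
E
```

```text
time: 31.95
ee_pos: [0.4716, -0.101, 0.1438]
orientation: [-180.0, 0.1, 175.1]
force: [-0.5, 0.9, 0.3]
grip_width: 0.0303
scene 7088 [-1.68694349e-02  9.74658360e+01]
scene start 7015 [-1.32623322e-03  9.59172913e+01]
top 3587 [-1.65363851e-02  9.52175871e+01]
top start 8134 [1.40742477e-04 9.36926412e+01]
[-135.73275961   91.80440984  142.09407316]
```

The lid plane still reads about 0.016 rad open, so it isn't fully home. I'll press it down with shut fingertips near the front edge.

```bash
python3 -m inch '[{"x":4.6,"y":0,"z":0,"wx":0,"wy":0,"wz":0},{"x":4.6,"y":0,"z":0,"wx":0,"wy":0,"wz":0},{"x":4.6,"y":0,"z":-2,"wx":0,"wy":0,"wz":0},{"x":4.6,"y":0,"z":-4,"wx":0,"wy":0,"wz":0},{"x":4.6,"y":0,"z":-4.4,"wx":0,"wy":0,"wz":0},{"x":4.6,"y":0,"z":-4.8,"wx":0,"wy":0,"wz":0},{"x":4.6,"y":0,"z":-5,"wx":0,"wy":0,"wz":0}]' 0
python3 -c "
from h import *
o=arm.get_obs(); print(L(o['ee_pos']),o['force'])"
```

```text
time: 32.75
ee_pos: [0.5156, -0.1004, 0.0937]
orientation: [180.0, -0.1, 175.1]
force: [-9.3, 1.7, 23.5]
grip_width: 0.0003
[-90.28288679  95.69736658  93.68954989] [-9.31361105  1.68300609 23.54593209]
```

```bash
python3 -m inch '[{"x":0,"y":0,"z":-0.1,"wx":0,"wy":0,"wz":0},{"x":0,"y":0,"z":-0.1,"wx":0,"wy":0,"wz":0}]'
python3 -m inch '[{"x":0,"y":0,"z":3,"wx":0,"wy":0,"wz":0},{"x":0,"y":0,"z":7,"wx":0,"wy":0,"wz":0},{"x":0,"y":0,"z":10,"wx":0,"wy":0,"wz":0},{"x":0,"y":0,"z":10,"wx":0,"wy":0,"wz":0}]'
python3 - <<'E'
from h import *
for n in("scene","top"):
    im,d=arm.snapshot(n); P=cloud(n,d).reshape(-1,3)
    q=np.stack([c_*(P[:,0]-O[0])+s_*(P[:,1]-O[1]),-s_*(P[:,0]-O[0])+c_*(P[:,1]-O[1]),P[:,2]],1)*1e3
    k=q[(q[:,2]>80)&(q[:,2]<118)&(q[:,0]>-80)&(q[:,0]<90)&(abs(q[:,1])<130)]
    if len(k): print(n,len(k),np.polyfit(k[:,0],k[:,2],1))
    k=q[(q[:,2]>125)&(q[:,2]<185)&(q[:,0]>-200)&(q[:,0]<-75)&(abs(q[:,1]+80)<15)]
    if len(k): print("lever",np.percentile(k,[2,50,98],axis=0).round(1).tolist())
o=arm.get_obs(); print(L(o['ee_pos']),go(-177,-80,152.5))
E
```

```text
time: 32.95
ee_pos: [0.5156, -0.1004, 0.0937]
orientation: [180.0, -0.0, 175.1]
force: [-8.0, 1.4, 16.0]
grip_width: -0.0003
time: 33.35
ee_pos: [0.5196, -0.1013, 0.1971]
orientation: [-179.9, 0.5, 175.1]
force: [0.2, -0.3, -0.1]
grip_width: 0.0
scene 7014 [-5.97564574e-04  9.59147321e+01]
lever [[-173.7, -85.3, 127.9], [-144.0, -75.8, 158.5], [-139.3, -70.5, 170.3]]
top 1776 [4.69263857e-03 9.35479996e+01]
[-88.68433306  95.51399827 192.89367302] [-10.24 -16.77  -5.94]
```

Lid plane now matches the start reading, so it's home. Next I'll regrip the lever's fin.

```bash
python3 -m inch '[{"x":-3,"y":-4,"z":1,"wx":0,"wy":0,"wz":0},{"x":-6,"y":-8,"z":1,"wx":0,"wy":0,"wz":0},{"x":-9,"y":-12,"z":1,"wx":0,"wy":0,"wz":0},{"x":-10.2,"y":-16.8,"z":1,"wx":0,"wy":0,"wz":0},{"x":-10.2,"y":-16.8,"z":1,"wx":0,"wy":0,"wz":0},{"x":-10.2,"y":-16.8,"z":1,"wx":0,"wy":0,"wz":0},{"x":-10.2,"y":-16.8,"z":1,"wx":0,"wy":0,"wz":0}]' 3.6
python3 -c "
from h import *
print(go(-177,-80,152.5))"
```

```text
time: 34.15
ee_pos: [0.4141, -0.2676, 0.2009]
orientation: [179.9, -0.1, 175.1]
force: [0.8, 0.2, -1.0]
grip_width: 0.0361
[ 0.06 -0.08 -6.74]
```

```bash
python3 -m inch '[{"x":0.05,"y":-0.1,"z":-3,"wx":0,"wy":0,"wz":0},{"x":0.05,"y":-0.1,"z":-5,"wx":0,"wy":0,"wz":0},{"x":0.05,"y":-0.1,"z":-6.7,"wx":0,"wy":0,"wz":0},{"x":0.05,"y":-0.1,"z":-6.7,"wx":0,"wy":0,"wz":0}]'
python3 -m inch '[{"x":0,"y":0,"z":0,"wx":0,"wy":0,"wz":0},{"x":0,"y":0,"z":0,"wx":0,"wy":0,"wz":0},{"x":0,"y":0,"z":0,"wx":0,"wy":0,"wz":0},{"x":0,"y":0,"z":0,"wx":0,"wy":0,"wz":0}]' 0 30
python3 - <<'E'
from h import *
o=arm.get_obs(); t=L(o['ee_pos']); print(t)
g=t+[0,0,19]; h=np.array([-145,-80,98.5]); v=g-h; r=np.hypot(v[0],v[2]); a0=np.arctan2(v[2],v[0]); print(r,a0)
for a in np.linspace(a0-.15,.386,11):
    p=np.array([h[0]+r*np.cos(a),g[1],h[2]+r*np.sin(a)]); print(round(a,2),((W(*p)-W(*g))*100).round(2))
E
```

```text
time: 34.55
ee_pos: [0.4138, -0.2669, 0.1323]
orientation: [179.9, -0.3, 175.2]
force: [-0.0, -0.3, 0.6]
grip_width: 0.036
time: 34.95
ee_pos: [0.4157, -0.2687, 0.1356]
orientation: [179.9, 0.1, 175.1]
force: [1.8, 6.5, 1.6]
grip_width: 0.0135
[-176.0148242   -80.16907084  135.56103155]
64.06838985258615 2.0761184559200343
1.93 [ 0.87 -0.07  0.4 ]
1.77 [ 1.81 -0.15  0.67]
1.62 [ 2.79 -0.23  0.79]
1.46 [ 3.77 -0.31  0.76]
1.31 [ 4.74 -0.39  0.58]
1.16 [ 5.66 -0.47  0.26]
1.0 [ 6.53 -0.54 -0.21]
0.85 [ 7.31 -0.6  -0.8 ]
0.69 [ 8.   -0.66 -1.51]
0.54 [ 8.57 -0.7  -2.31]
0.39 [ 9.01 -0.74 -3.19]
```

```bash
python3 -m inch '[{"x":0.87,"y":-0.1,"z":0.4,"wx":0,"wy":0,"wz":0},{"x":1.81,"y":-0.2,"z":0.67,"wx":0,"wy":0,"wz":0},{"x":2.79,"y":-0.28,"z":0.79,"wx":0,"wy":0,"wz":0},{"x":3.77,"y":-0.36,"z":0.76,"wx":0,"wy":0,"wz":0},{"x":4.74,"y":-0.44,"z":0.58,"wx":0,"wy":0,"wz":0},{"x":5.66,"y":-0.52,"z":0.26,"wx":0,"wy":0,"wz":0},{"x":6.53,"y":-0.6,"z":-0.21,"wx":0,"wy":0,"wz":0},{"x":7.31,"y":-0.65,"z":-0.8,"wx":0,"wy":0,"wz":0},{"x":8,"y":-0.7,"z":-1.51,"wx":0,"wy":0,"wz":0},{"x":8.57,"y":-0.75,"z":-2.31,"wx":0,"wy":0,"wz":0},{"x":8.95,"y":-0.8,"z":-3.2,"wx":0,"wy":0,"wz":0},{"x":8.95,"y":-0.8,"z":-3.25,"wx":0,"wy":0,"wz":0}]'
python3 -m inch '[{"x":0,"y":0,"z":0,"wx":0,"wy":0,"wz":0},{"x":0,"y":0,"z":0,"wx":0,"wy":0,"wz":0},{"x":0,"y":0,"z":0,"wx":0,"wy":0,"wz":0},{"x":0,"y":0,"z":3,"wx":0,"wy":0,"wz":0},{"x":0,"y":0,"z":6,"wx":0,"wy":0,"wz":0},{"x":0,"y":0,"z":6,"wx":0,"wy":0,"wz":0},{"x":0,"y":0,"z":6,"wx":0,"wy":0,"wz":0}]' 3.6
python3 -c "
from h import *
print(L(arm.get_obs()['ee_pos']))
im,d=arm.snapshot('scene'); cv2.imwrite('pics/s8.png',cv2.resize(im[100:240,110:300,::-1],None,fx=4,fy=4,interpolation=2))"
```

```text
time: 36.15
ee_pos: [0.5046, -0.2765, 0.1025]
orientation: [179.9, -0.0, 175.1]
force: [-0.0, 6.0, 2.5]
grip_width: 0.0134
time: 36.85
ee_pos: [0.5051, -0.2783, 0.1633]
orientation: [-179.9, 0.1, 175.1]
force: [0.4, 0.4, 0.7]
grip_width: 0.0364
[-86.11573994 -82.40162945 163.31063622]
```

View pics/s8.png

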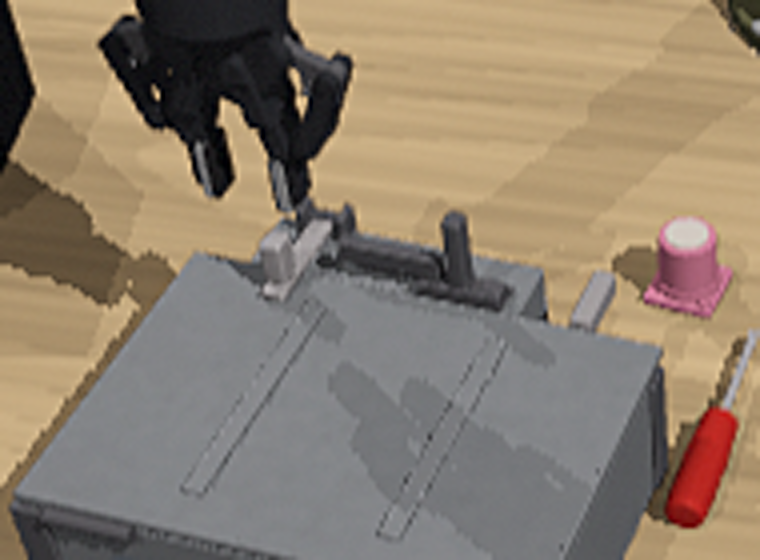

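The lever lies down (fin at (275,250)). To make sure it is flat, I'll press the top of the fin lightly.

```bash
python3 -m inch '[{"x":-0.3,"y":0.25,"z":0,"wx":0,"wy":0,"wz":0},{"x":-0.3,"y":0.25,"z":0,"wx":0,"wy":0,"wz":0},{"x":-0.3,"y":0.25,"z":0,"wx":0,"wy":0,"wz":0},{"x":-0.3,"y":0.25,"z":-2,"wx":0,"wy":0,"wz":0},{"x":-0.3,"y":0.25,"z":-3,"wx":0,"wy":0,"wz":0},{"x":-0.3,"y":0.25,"z":-3.2,"wx":0,"wy":0,"wz":0},{"x":-0.3,"y":0.25,"z":-3.3,"wx":0,"wy":0,"wz":0}]' 0
python3 -c "
from h import *
o=arm.get_obs(); print(L(o['ee_pos']),o['force'])"
```

```text
time: 37.6
ee_pos: [0.5011, -0.275, 0.1313]
orientation: [-180.0, 0.0, 175.1]
force: [-8.3, 4.6, 25.2]
grip_width: 0.0003
[-90.3760126  -79.45443771 131.27621637] [-8.25517999  4.57026443 25.2250254 ]
```

```bash
python3 -m inch '[{"x":0,"y":0,"z":3,"wx":0,"wy":0,"wz":0},{"x":0,"y":0,"z":6,"wx":0,"wy":0,"wz":0},{"x":-0.8,"y":4,"z":6,"wx":0,"wy":0,"wz":0},{"x":-1.6,"y":8,"z":6,"wx":0,"wy":0,"wz":0},{"x":-1.6,"y":10.1,"z":6,"wx":0,"wy":0,"wz":0},{"x":-1.6,"y":10.1,"z":6,"wx":0,"wy":0,"wz":0},{"x":-1.6,"y":10.1,"z":6,"wx":0,"wy":0,"wz":0}]' 4 30
python3 -c "
from h import *
print(go(-115,19.5,141))"
```

```text
time: 38.3
ee_pos: [0.4855, -0.174, 0.1892]
orientation: [-180.0, -0.0, 175.1]
force: [-0.3, -0.8, -0.7]
grip_width: 0.04
[-0.08 -0.03 -6.72]
```

```bash
python3 -m inch '[{"x":0,"y":0,"z":-3,"wx":0,"wy":0,"wz":0},{"x":0,"y":0,"z":-5.5,"wx":0,"wy":0,"wz":0},{"x":0,"y":0,"z":-6.5,"wx":0,"wy":0,"wz":0},{"x":0,"y":0,"z":-6.5,"wx":0,"wy":0,"wz":0}]'
python3 -m inch '[{"x":0,"y":0,"z":0,"wx":0,"wy":0,"wz":0},{"x":0,"y":0,"z":0,"wx":0,"wy":0,"wz":0},{"x":0,"y":0,"z":0,"wx":0,"wy":0,"wz":0},{"x":0,"y":0,"z":0,"wx":0,"wy":0,"wz":0}]' 0 30
python3 -m inch '[{"x":-0.08,"y":-1,"z":0.1,"wx":0,"wy":0,"wz":0},{"x":-0.16,"y":-2,"z":0.1,"wx":0,"wy":0,"wz":0},{"x":-0.25,"y":-3,"z":0.1,"wx":0,"wy":0,"wz":0},{"x":-0.3,"y":-3.6,"z":0.1,"wx":0,"wy":0,"wz":0},{"x":-0.33,"y":-4,"z":0.1,"wx":0,"wy":0,"wz":0},{"x":-0.34,"y":-4.15,"z":0.1,"wx":0,"wy":0,"wz":0},{"x":-0.34,"y":-4.25,"z":0.1,"wx":0,"wy":0,"wz":0}]'
python3 -c "
from h import *
o=arm.get_obs(); print(L(o['ee_pos']),o['force'])"
```

```text
time: 38.7
ee_pos: [0.4843, -0.1745, 0.1228]
orientation: [180.0, -0.2, 175.0]
force: [-1.0, 0.4, 0.9]
grip_width: 0.0402
time: 39.1
ee_pos: [0.4865, -0.1747, 0.1256]
orientation: [-179.9, 0.1, 175.1]
force: [-1.3, -1.2, 5.9]
grip_width: 0.0111
time: 39.8
ee_pos: [0.4827, -0.2146, 0.1255]
orientation: [179.7, 0.1, 175.1]
force: [4.9, 12.1, 4.7]
grip_width: 0.0111
[-113.64865893  -20.73653013  125.5165182 ] [ 4.92715944 12.07859335  4.6757836 ]
```

The tab hit its stop at −20.7 mm (locked is −20) with a 12 N reaction. I'll release it, retreat and do a final check.

```bash
python3 -m inch '[{"x":0,"y":0.1,"z":0,"wx":0,"wy":0,"wz":0},{"x":0,"y":0.1,"z":0,"wx":0,"wy":0,"wz":0},{"x":0,"y":0.1,"z":0,"wx":0,"wy":0,"wz":0},{"x":0,"y":0.1,"z":4,"wx":0,"wy":0,"wz":0},{"x":0,"y":0.1,"z":8,"wx":0,"wy":0,"wz":0},{"x":0,"y":4,"z":11,"wx":0,"wy":0,"wz":0},{"x":0,"y":9,"z":13,"wx":0,"wy":0,"wz":0},{"x":0,"y":14,"z":13,"wx":0,"wy":0,"wz":0},{"x":0,"y":19,"z":13,"wx":0,"wy":0,"wz":0},{"x":0,"y":24,"z":13,"wx":0,"wy":0,"wz":0},{"x":0,"y":29,"z":13,"wx":0,"wy":0,"wz":0},{"x":0,"y":34,"z":13,"wx":0,"wy":0,"wz":0}]' 4
python3 -m inch '[{"x":0,"y":0,"z":0,"wx":0,"wy":0,"wz":0},{"x":0,"y":0,"z":0,"wx":0,"wy":0,"wz":0}]'
python3 - <<'E'
from h import *
A=[]
for n in("scene","top"):
    im,d=arm.snapshot(n)
    for tag,dd in(("now",d),("start",np.load(n+"0.npz")["d"])):
        P=cloud(n,dd).reshape(-1,3)
        q=np.stack([c_*(P[:,0]-O[0])+s_*(P[:,1]-O[1]),-s_*(P[:,0]-O[0])+c_*(P[:,1]-O[1]),P[:,2]],1)*1e3
        k=q[(q[:,2]>80)&(q[:,2]<118)&(q[:,0]>-80)&(q[:,0]<90)&(abs(q[:,1])<130)]
        b=(abs(q[:,0]+110)<60)
        st=q[b&(q[:,2]>143)&(q[:,2]<157)&(q[:,1]>-60)&(q[:,1]<50)]; fn=q[b&(q[:,2]>126)&(q[:,2]<137)&(abs(q[:,1]+80)<15)&(q[:,0]>-105)]
        print(n,tag,"lid",np.polyfit(k[:,0],k[:,2],1).round(4),"stud",np.median(st,0).round(1) if len(st) else None,"fin",np.median(fn,0).round(1) if len(fn) else None)
    A.append(im[100:340,60:440] if n=='scene' else im[60:300,260:640])
cv2.imwrite("pics/s9.png",np.hstack(A)[:,:,::-1])
E
```

```text
time: 41.0
ee_pos: [0.4815, 0.1212, 0.2554]
orientation: [-179.9, 0.0, 175.1]
force: [1.1, 0.2, 0.6]
grip_width: 0.04
time: 41.2
ee_pos: [0.4816, 0.1205, 0.255]
orientation: [-179.9, -0.0, 175.2]
force: [0.3, -0.7, -0.4]
grip_width: 0.0404
scene now lid [-7.00000e-04  9.59406e+01] stud [-113.6  -17.3  150.9] fin [-88.3 -78.  132.1]
scene start lid [-1.30000e-03  9.59173e+01] stud [-113.9  -14.1  149. ] fin [-88.  -77.7 132.1]
top now lid [4.00000e-04 9.36672e+01] stud [-115.5  -20.4  148.7] fin [-89.3 -79.6 130.2]
top start lid [1.00000e-04 9.36926e+01] stud [-114.2  -17.1  148.4] fin [-89.4 -80.4 129.8]
```

View pics/s9.png

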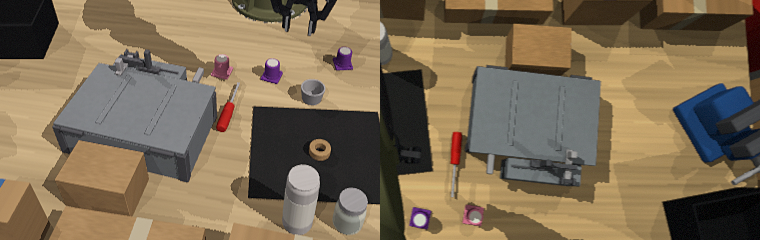

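```bash
python3 -c "
from rig import arm
print(arm.finish_job())"
```

```text
the job is handed in; nothing more can be done
None
```

The job is handed in: both lamp units are in the chest's right bay and the chest is shut and locked again. No cartons were on the mat this time. I slid the tab clear, lifted the latch and stood the lid open. After placing the lamps I shut the lid, folded the latch flat and slid the tab back.

**Last checks**
- **Lamps:** both stood upright in the right bay just before the lid was shut.
- **Lid:** its plane matches the start in both cameras. After the first push it still stood about 0.016 rad open, so I pressed the front edge down with about 23 N until it was home.
- **Latch:** the fin is at the same height as at the start, within 0.5 mm. It took 25 N on top without moving.
- **Tab:** it stopped at −20.7 mm with a 12 N reaction; locked is −20. The cameras disagreed slightly afterwards: the top one read −20.4 mm and the scene one −17.3 mm. The scene camera reads about 3 mm high here, as it did at the start.
- **Bystanders:** in the last pictures the bystanders and look-alikes in view appeared to be where they started. I didn't measure this.

**Lid opening:** it was measured at about 1.57 rad, upright. I had drawn it towards about 1.63 rad, so it may have slipped or settled back a little.

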